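# Lay out the preparation tray: beaker the right way up, full bottle beside it

## Task

Lay out the steel tray for the next preparation: the small steel beaker is draining mouth-down on the bench, so turn it over and stand it mouth-up on the tray. Only one of the two identical closed white bottles is full, and only its weight, felt on lifting, tells which; stand the full one upright on the tray beside the beaker. Leave the empty bottle standing on the bench, not on the tray, and do not knock over or push about the other things.

Things in the scene. Friction and masses are not known exactly. Their poses are not given: they have to be found in the camera images.
- tray: shallow tray of plain stainless steel, 180 (its x) x 260 (its y) mm, fixed to the bench; its origin is the centre of its underside on the bench, z up. The flat floor is 2 mm above the bench; round the edge runs a thin lip whose top is 10 mm above the bench (the flat inside measures 176 x 256 mm)
- beaker_mid (a point): centre (half-way up the axis) of the small stainless steel beaker: 70 mm tall, body 50 mm in diameter, flaring to 55 mm over the last 8 mm at the mouth, wall about 2 mm, hollow, empty, about 80 g. Its z axis points from its closed base to its open mouth. It starts mouth-down on the bench (z axis pointing down). Laid on its side on a flat surface it lies still after at most a little rolling. The larger glass beaker that stands mouth-up is a bystander
- beaker_rim (a point): centre of the small beaker's mouth, in the plane of the rim, 35 mm from beaker_mid along its z axis
- bottle_p_mid (a point): centre (60 mm above its underside) of one of two identical closed opaque white plastic bottles with black screw caps and a blank label, 120 mm tall, body 56 mm in diameter from the foot to about 60 mm up, narrowing to the cap above; z up along its axis. One of the two bottles is full (about 450 to 550 g), the other empty (about 110 to 130 g); they look the same and stand in either place, and only their weight tells them apart
- bottle_q_mid (a point): centre of the other such bottle, of the same shape and size
- wash_bottle: bystander: white wash bottle with a spout, 67 x 101 x 210 mm; origin at the centre of its underside
- timer: bystander: small bench timer, 52 x 66 x 21 mm; origin at the centre of its underside. Right of it stands a fixed obstacle to keep the arm clear of: a glass extraction apparatus 0.7 m tall on the bench (x 0.28 to 0.49, all y below -0.33)
- marker: bystander: pen lying flat, 136 mm long; origin at the centre of its underside. Behind it stands a fixed obstacle: a stirring hotplate with a flask, 0.21 m tall in all (x 0.34 to 0.58, y 0.39 to 0.61)
- tall_beaker: bystander: larger glass beaker standing mouth-up, 73 mm wide, 93 mm tall; origin at the centre of its underside
- pipette_bulb: bystander: black rubber pipette bulb standing upright, 53 mm wide, 90 mm tall; origin at the centre of its underside
- petri_dish: bystander: round glass dish, 60 mm wide, 15 mm high; origin at the centre of its underside
Mind the look-alikes: they are no part of the job. Leave any pink, red or yellow look-alike of the part that bears bottle_q_mid alone.

How it is judged:
By the outcome, as a careful person would: the job done as asked, in the order asked, and still so for the second after the job is handed in, with the robot touching nothing.
It also fails if it takes over 72 s, if anything falls off the work surface, if the arm or the gripper's body presses on something with over 40 N, if the wrist force passes 120 N, or if a joint passes its speed limit or range.

## Robot

A 7-joint arm with a two-finger parallel gripper is mounted at the origin on a cart in front of the work surface, level with it; the furniture and walls round the work are solid. World frame = base frame: x ahead of the robot, y to its left, z up, the work surface at z = 0. Lengths are in m, angles in rad, forces in N, time in s.
With the tool pointing down it reaches from about 0.35 to 0.9 m from the base axis. Payload 19.9 kg.
Tool frame: the origin (TCP) lies on the centre line of the jaws, within the pads' length; the fingertips stand 17 mm ahead of it and the grasp point (between the pads) lies 2 mm behind it; x points along the fingers, y is the direction in which the jaws open and shut, and the axes are right-handed (so a half turn about x gives the same grasp; the last joint's range is limited). The gripper opens to 94 mm and grips with 3 to 60 N. Pads are 16 mm wide; open, the fingers measure 119 mm over their backs; the gripper's body (75 mm by 177 mm) begins 78 mm behind the grasp point.
Start: joints at [-1.238, 0.417, -0.01, 1.614, 0.005, 1.111, -0.053], TCP at [0.229, 0.582, 0.222] pointing down, gripper open.
Joint ranges: [-2.81, 2.81], [-0.39, 2.02], [-1.27, 1.25], [0.06, 2.57], [-1.19, 4.33], [0.19, 2], [-2.82, 2.82]. Speed limits (rad/s): [1.89, 1.89, 2.39, 2.39, 3.01, 3.01, 3.01].

## Interface

Orientations are given as a rotation vector (axis times angle).
In Python, from workcell import manip gives the robot as it stands.
- The arm moves only by the tool drive_tool, never from a script. Its argument "series" is one flat list of numbers, 7 for each row, row after row: the turn, a rotation vector about the tool's x, y, z in degrees, then the shift along the tool's x, y, z in m, then the opening, from 0 (shut) to 1 (fully open). A call has 1 to 20 rows; each row shifts and turns the commanded pose from where the row before left it, along the tool's axes as they then stand; what a row does not reach is not made up. A row lasts 1/8 s, in which the tool goes at most 62.5 mm and 10.7 degrees, less where a joint would pass 70% of its speed; a pose out of reach is approached as far as the arm can. A call with a gripper value outside its range is refused whole. The fingers move at their own pace and stop on an object; "squeeze" is the grip in N (left out, the last holds). Time passes only in rows, so rows that do not move let the fingers close. It gives the time, the measured TCP pose, the force and the opening at its end, in the units of the state.
- manip.get_state(): the state, without advancing time (a new reading comes with each control period).
- manip.grab_frame(name): name is "scene" or "top"; returns the picture (384x512x3 uint8, blue, green, red); there is no depth.
- manip.camera_info(name): a dict with "camera_matrix" (3x3 intrinsics, pixels), "T" (4x4, takes a point from camera to world coordinates). Camera axes: x right, y down, z forward; pixel columns grow to the right and rows downward; lengths in m; the calibration is good to about 2 mm. A picture is of the moment at which its call begins. camera_info takes no time and is no camera call.
- manip.hand_in(): hands the job in, once; it reports no verdict.
The state is a dict: "time_s": time; "joint_pos": joint angles; "qvel": joint speeds; "tau": joint torques, N m; "ee_pos": TCP position; "orientation": TCP orientation; "force": force on the tool from outside, world axes, zero at the start; "ft_torque": the same for the moment, N m; "grip_width": finger opening in m.
Only numpy, scipy, OpenCV 4.12 (cv2) and the standard library are available. Lean on these libraries where they do the work, as an engineer would, in place of code of your own. Each camera call takes 0.05 s, during which the arm holds its last target.

## Working session

There is one attempt and no reset: what is moved stays moved. The work goes in short steps, Python scripts to look and compute and a tool call to move; the robot and the scene stay as the last step left them, time stands still between calls to the robot, and variables do not carry over. Pictures are saved under pics/ and viewed, and the job is handed in when it is done.

Besides the shell and the picture viewer there is one more tool, called after "Emit:" by a JSON object that holds its "fn" and its "kwargs". drive_tool: Moves the arm, as the interface text tells. Its arguments: {"type":"object","properties":{"series":{"type":"array"},"squeeze":{"type":"number"}},"required":["series"]}

```bash
mkdir -p pics; ls; python3 - <<'E'
from workcell import manip
import cv2,numpy as np
np.set_printoptions(precision=4,suppress=True)
s=manip.get_state()
for k in s: print(k,s[k])
for n in("scene","top"):
    f=manip.grab_frame(n); cv2.imwrite(f"pics/{n}0.png",f)
    c=manip.camera_info(n); print(np.array(c["camera_matrix"])); print(np.array(c["T"]))
E
```

```text
pics
time_s 0.0
joint_pos [-1.2375  0.4179 -0.0103  1.6142  0.0047  1.1107 -0.053 ]
qvel [ 0.001   0.0001  0.0014  0.0023 -0.0006  0.0024 -0.0014]
tau [ -0.0001 -85.1274   0.6386 -42.5965  -0.0489   0.0191   0.0001]
ee_pos [0.2287 0.5813 0.2218]
orientation [ 0.2931  1.5509 -0.295 ]
force [-0.0337  0.4092  0.4782]
ft_torque [ 0.0167 -0.0393 -0.0153]
grip_width 0.09425323570186281
[[446.1435   0.     252.5691]
 [  0.     446.1435 195.1601]
 [  0.       0.       1.    ]]
[[ 0.6644 -0.5768  0.4753 -0.1989]
 [-0.7474 -0.5074  0.4289 -0.6505]
 [-0.0063 -0.6402 -0.7682  1.286 ]
 [ 0.      0.      0.      1.    ]]
[[372.8608   0.     248.5147]
 [  0.     372.8608 189.4882]
 [  0.       0.       1.    ]]
[[ 0.0503 -0.9748  0.2174  0.3019]
 [-0.9987 -0.0505  0.0044  0.0233]
 [ 0.0067 -0.2174 -0.9761  1.2158]
 [ 0.      0.      0.      1.    ]]
```

View pics/scene0.png

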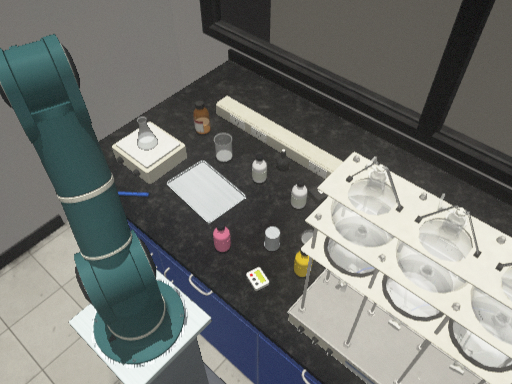

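View pics/top0.png

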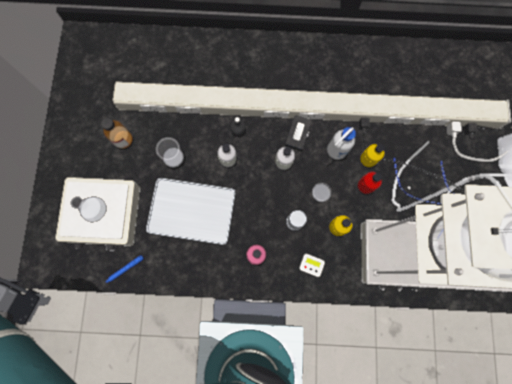

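```bash
cat > h.py <<'E'
from workcell import manip
import cv2,numpy as np
np.set_printoptions(precision=4,suppress=True)
def ray(n,u,v,z):
    c=manip.camera_info(n);K=np.array(c["camera_matrix"]);T=np.array(c["T"])
    d=T[:3,:3]@np.linalg.solve(K,[u,v,1.]);o=T[:3,3]
    return o+d*(z-o[2])/d[2]
def proj(n,p):
    c=manip.camera_info(n);K=np.array(c["camera_matrix"]);T=np.linalg.inv(np.array(c["T"]))
    q=K@(T[:3,:3]@np.asarray(p,float)+T[:3,3]);return q[:2]/q[2]
def crop(src,dst,x0,y0,x1,y1,k):
    f=cv2.imread(src)[y0:y1,x0:x1];cv2.imwrite(dst,cv2.resize(f,None,fx=k,fy=k,interpolation=cv2.INTER_CUBIC))
E
python3 - <<'E'
from h import *
crop("pics/top0.png","pics/t1.png",140,100,400,290,3)
crop("pics/scene0.png","pics/s1.png",150,120,330,300,3)
print("beaker top",ray("top",297,216,.07)); print("b1",ray("top",227,150,.12)); print("b2",ray("top",286,151,.12))
for p in [(159,179),(236,187),(225,244),(149,236)]: print(ray("top",*p,.01))
E
```

```text
beaker top [ 0.4808 -0.126   0.07  ]
b1 [0.6672 0.1007 0.12  ]
b2 [ 0.6735 -0.0812  0.12  ]
[0.5909 0.328  0.01  ]
[0.5769 0.0706 0.01  ]
[0.3878 0.095  0.01  ]
[0.4008 0.3408 0.01  ]
```

View pics/t1.png

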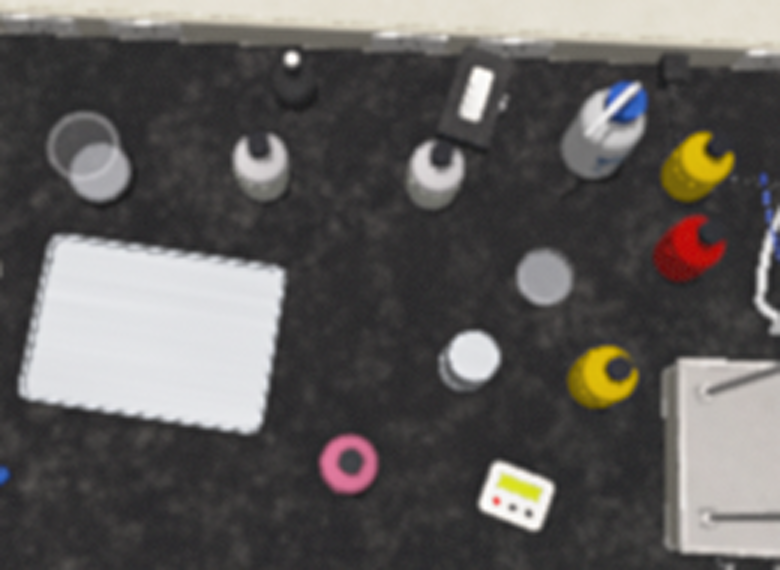

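View pics/s1.png

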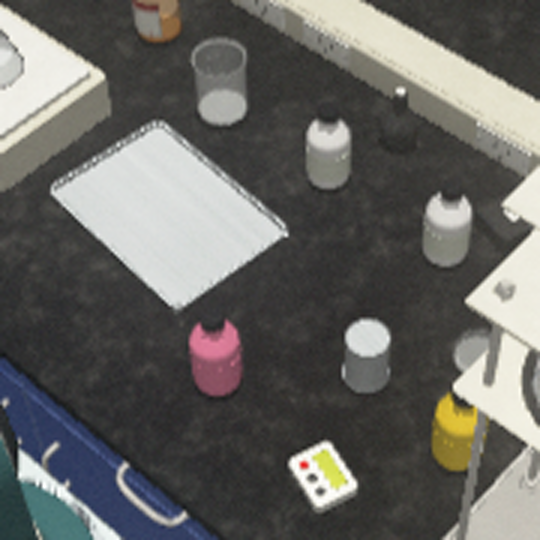

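```bash
cat >> h.py <<'E'
def circ(img,n,x,y,z,r,col,ox,oy,k):
    pts=[]
    for a in np.linspace(0,2*np.pi,60):
        u=proj(n,[x+r*np.cos(a),y+r*np.sin(a),z]);pts.append((u+0.5-np.array([ox,oy]))*k-0.5)
    cv2.polylines(img,[np.int32(np.round(pts))],True,col,1)
def poly(img,n,P,col,ox,oy,k):
    cv2.polylines(img,[np.int32([(proj(n,p)+.5-np.array([ox,oy]))*k-.5 for p in P])],True,col,1)
E
cat > ov.py <<'E'
from h import *
import sys
B=(.481,-.128);P=(.650,.100);Q=(.652,-.079);T=(.489,.209,np.radians(-3.4))
for n,box,k in(("top",(140,110,330,260),4),("scene",(160,120,340,280),4)):
    f=cv2.imread(f"pics/{n}0.png");x0,y0,x1,y1=box
    g=cv2.resize(f[y0:y1,x0:x1],None,fx=k,fy=k,interpolation=cv2.INTER_CUBIC)
    circ(g,n,*B,.07,.025,(0,0,255),x0,y0,k);circ(g,n,*B,0,.0275,(0,255,0),x0,y0,k)
    for b in(P,Q):
        circ(g,n,*b,0,.028,(0,255,0),x0,y0,k);circ(g,n,*b,.06,.028,(0,0,255),x0,y0,k);circ(g,n,*b,.12,.012,(255,0,255),x0,y0,k)
    c,s=np.cos(T[2]),np.sin(T[2])
    poly(g,n,[(T[0]+c*a-s*b,T[1]+s*a+c*b,.01) for a,b in((.09,.13),(-.09,.13),(-.09,-.13),(.09,-.13))],(0,0,255),x0,y0,k)
    cv2.imwrite(f"pics/ov_{n}_{sys.argv[1]}.png",g)
print("pink cap",ray("top",140+350/3,100+460/3,.12),"petri",ray("top",321.7,192,.015),"timer",ray("top",312,265,.02),"tallb base",ray("top",140+100/3,100+175/3,.0),"yellow",ray("top",140+618/3,100+369/3,.12),"bulb",ray("top",238,130,.03),"black box",ray("top",299,135,.02))
E
python3 ov.py a
```

```text
pink cap [ 0.3578 -0.005   0.12  ] petri [ 0.5735 -0.2129  0.015 ] timer [ 0.3355 -0.1832  0.02  ] tallb base [0.6679 0.2894 0.    ] yellow [ 0.4596 -0.2648  0.12  ] bulb [0.7699 0.0744 0.03  ] black box [ 0.7668 -0.1332  0.02  ]
```

View pics/ov_top_a.png

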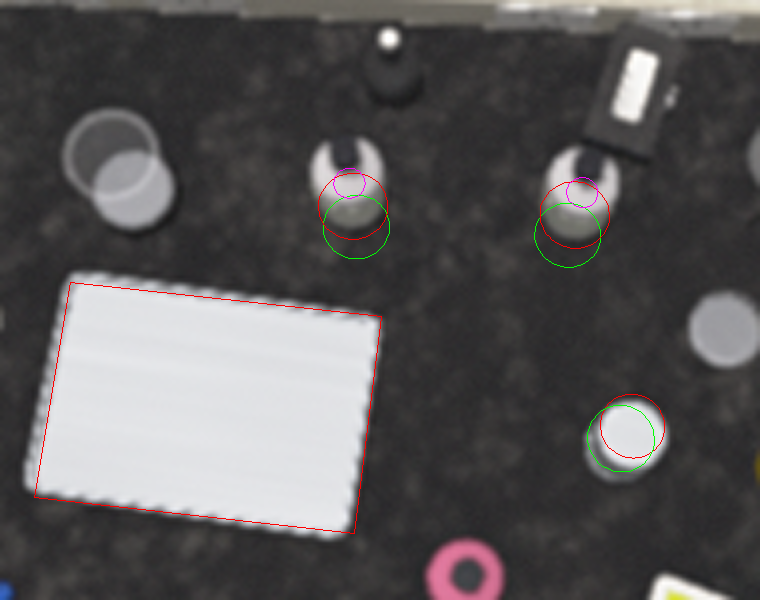

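View pics/ov_scene_a.png

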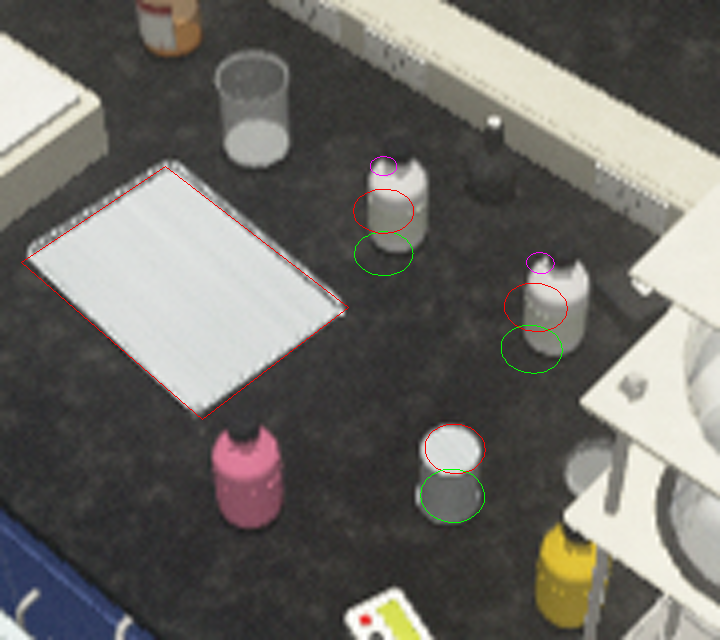

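```bash
sed -i 's/^B=.*/B=(.478,-.127);P=(.672,.104);Q=(.675,-.086);T=(.491,.211,np.radians(-4.2))/' ov.py; python3 ov.py b | head -0
```

```text
Exception ignored on flushing sys.stdout:
BrokenPipeError: [Errno 32] Broken pipe
```

View pics/ov_top_b.png

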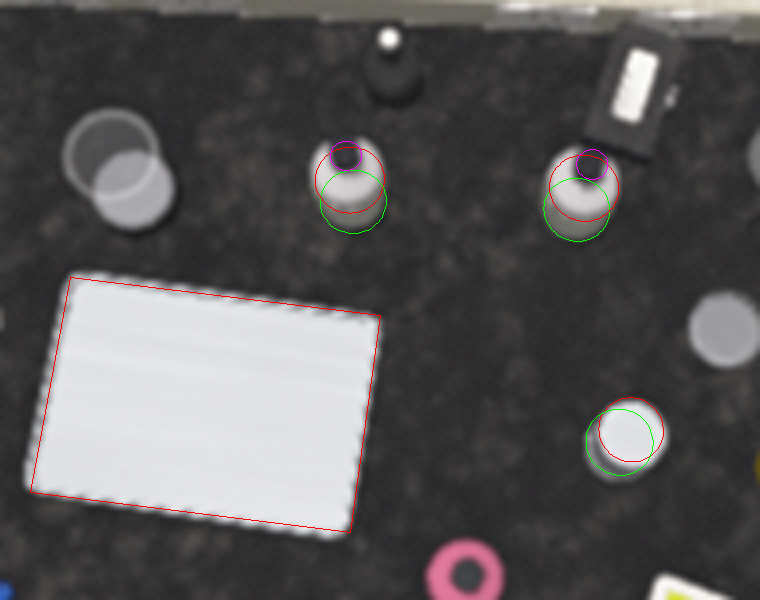

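View pics/ov_scene_b.png

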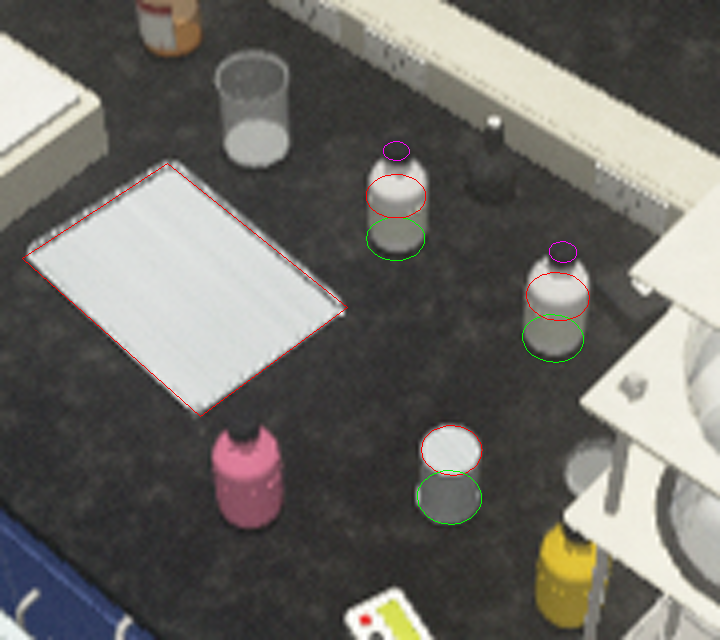

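```bash
cat >> h.py <<'E'
from scipy.spatial.transform import Rotation as R
def pose():
    s=manip.get_state();return np.array(s["ee_pos"]),R.from_rotvec(s["orientation"]),s
def mk(phi,ysign=1):
    # phi deg: tool points toward +y by phi from down; jaw axis along world x*ysign
    p=np.radians(phi);x=np.array([0,np.sin(p),-np.cos(p)]);y=np.array([ysign,0,0.])
    return R.from_matrix(np.c_[x,y,np.cross(x,y)])
def plan(p1,R1,p0=None,R0=None,n=None):
    """constant row: turn applied & shift in pre-turn axes of each row"""
    p,r,s=pose()
    if p0 is None:p0=p
    if R0 is None:R0=r
    p1=np.array(p1);rv=(R0.inv()*R1).as_rotvec();d=np.linalg.norm(p1-p0)
    print("turn total deg",np.degrees(rv),"|",np.degrees(np.linalg.norm(rv)),"dist",d)
    print("shift in start axes",R0.inv().apply(p1-p0),"shift in end axes",R1.inv().apply(p1-p0))
    N=n or int(max(np.ceil(d/.06),np.ceil(np.degrees(np.linalg.norm(rv))/10)));
    st=R.from_rotvec(rv/N);A=sum((st**k).as_matrix() for k in range(N))
    sh=np.linalg.solve(A,R0.inv().apply(p1-p0))
    print("N",N,"turn/row",np.degrees(rv)/N,"shift/row",sh)
E
python3 - <<'E'
from h import *
p,r,s=pose();print(r.as_matrix())
for ys in(1,-1):
  plan([.478,-.127,.3],mk(0,ys)); 
E
```

```text
[[-0.0003  0.3661  0.9306]
 [-0.0011  0.9306 -0.3661]
 [-1.     -0.0011  0.0001]]
turn total deg [68.5267  0.0433  0.055 ] | 68.52669081259639 dist 0.754956939489497
shift in start axes [-0.0774 -0.568   0.4913] shift in end axes [-0.0781  0.2493  0.7083]
N 13 turn/row [5.2713 0.0033 0.0042] shift/row [-0.006  -0.0185  0.0585]
turn total deg [-111.4733   -0.061     0.048 ] | 111.47334994559836 dist 0.754956939489497
shift in start axes [-0.0774 -0.568   0.4913] shift in end axes [-0.0781 -0.2493 -0.7083]
N 13 turn/row [-8.5749 -0.0047  0.0037] shift/row [-0.006  -0.0668 -0.0125]
```

```bash
python3 - <<'E'
from h import *
p,r,s=pose()
plan([.45,-.02,.26],mk(0,1),p0=p+[0,0,.12])
E
```

```text
turn total deg [68.5267  0.0433  0.055 ] | 68.52669081259639 dist 0.6459542157352502
shift in start axes [ 0.0825 -0.4785  0.4261] shift in end axes [0.0819 0.2213 0.6013]
N 11 turn/row [6.2297 0.0039 0.005 ] shift/row [ 0.0075 -0.0183  0.0591]
```

Emit:
{"fn": "drive_tool", "kwargs": {"series": [0, 0, 0, -0.06, 0, 0, 1, 0, 0, 0, -0.06, 0, 0, 1, 6.23, 0, 0, 0.0075, -0.0183, 0.0591, 1, 6.23, 0, 0, 0.0075, -0.0183, 0.0591, 1, 6.23, 0, 0, 0.0075, -0.0183, 0.0591, 1, 6.23, 0, 0, 0.0075, -0.0183, 0.0591, 1, 6.23, 0, 0, 0.0075, -0.0183, 0.0591, 1, 6.23, 0, 0, 0.0075, -0.0183, 0.0591, 1, 6.23, 0, 0, 0.0075, -0.0183, 0.0591, 1, 6.23, 0, 0, 0.0075, -0.0183, 0.0591, 1, 6.23, 0, 0, 0.0075, -0.0183, 0.0591, 1, 6.23, 0, 0, 0.0075, -0.0183, 0.0591, 1, 6.23, 0, 0, 0.0075, -0.0183, 0.0591, 1], "squeeze": 20}}

```text
time_s: 1.72
ee_pos: [0.4493, -0.0221, 0.2597]
orientation: [1.212, 1.207, -1.212]
force: [0.9, -1.0, -0.1]
grip_width: 0.094
```

```bash
python3 - <<'E'
from h import *
p,r,s=pose();print(p,s["joint_pos"])
plan([.478,-.06,.2],mk(-45,1))
E
```

```text
[ 0.4493 -0.0221  0.2597] [-0.5457  0.0556  0.5505  1.9971 -0.0326  1.0973  0.015 ]
turn total deg [ -0.2121 -44.994    0.0877] | 44.994569031315116 dist 0.07626825341551952
shift in start axes [0.0597 0.0288 0.0377] shift in end axes [ 0.069   0.0287 -0.0154]
N 5 turn/row [-0.0424 -8.9988  0.0175] shift/row [0.014  0.0058 0.0036]
```

Emit:
{"fn": "drive_tool", "kwargs": {"series": [0, -9, 0, 0.014, 0.0058, 0.0036, 1, 0, -9, 0, 0.014, 0.0058, 0.0036, 1, 0, -9, 0, 0.014, 0.0058, 0.0036, 1, 0, -9, 0, 0.014, 0.0058, 0.0036, 1, 0, -9, 0, 0.014, 0.0058, 0.0036, 1, 0, 0, 0, 0, 0, 0, 1]}}

```text
time_s: 2.48
ee_pos: [0.4783, -0.057, 0.1988]
orientation: [0.608, 0.616, -1.482]
force: [0.6, -0.3, 0.1]
grip_width: 0.0941
```

```bash
python3 - <<'E'
from h import *
p,r,s=pose();print(p,s["joint_pos"]);print(r.as_matrix())
for n in ("scene","top"): cv2.imwrite(f"pics/{n}1.png",manip.grab_frame(n))
E
```

```text
[ 0.4783 -0.057   0.1988] [-0.8139  0.4003  0.5033  2.0197  0.6143  1.135  -0.6851]
[[-0.0011  1.      0.0047]
 [-0.709   0.0025 -0.7052]
 [-0.7052 -0.0041  0.709 ]]
```

View pics/scene1.png

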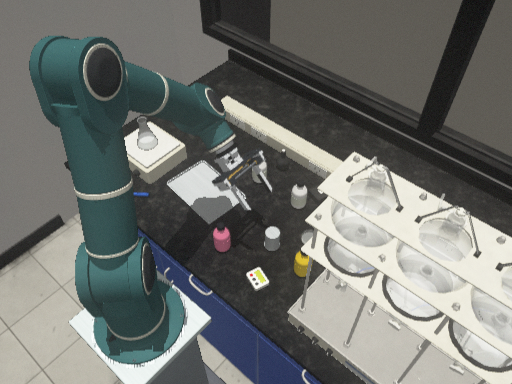

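View pics/top1.png

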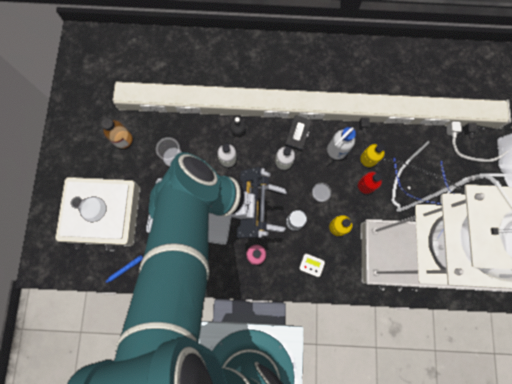

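```bash
python3 - <<'E'
from h import *
p,r,s=pose()
g=np.array([.478,-.1284,.0406]); x=mk(-45).apply([1,0,0]); pre=g-.11*x
print(pre);plan(pre,mk(-45)); plan(g,mk(-45),p0=pre,R0=mk(-45))
E
```

```text
[ 0.478  -0.0506  0.1184]
turn total deg [-0.0123 -0.164   0.0473] | 0.1711129231292235 dist 0.08257860481592412
shift in start axes [ 0.0531 -0.0006 -0.0632] shift in end axes [ 0.053  -0.0007 -0.0634]
N 2 turn/row [-0.0061 -0.082   0.0237] shift/row [ 0.0265 -0.0003 -0.0316]
turn total deg [0. 0. 0.] | 0.0 dist 0.10999999999999997
shift in start axes [0.11 0.   0.  ] shift in end axes [0.11 0.   0.  ]
N 2 turn/row [0. 0. 0.] shift/row [0.055 0.    0.   ]
```

Emit:
{"fn": "drive_tool", "kwargs": {"series": [0, 0, 0, 0.0265, -0.0003, -0.0316, 1, 0, 0, 0, 0.0265, -0.0003, -0.0316, 1, 0, 0, 0, 0.03, 0, 0, 1, 0, 0, 0, 0.03, 0, 0, 1, 0, 0, 0, 0.03, 0, 0, 1, 0, 0, 0, 0.02, 0, 0, 1, 0, 0, 0, 0, 0, 0, 1]}}

```text
time_s: 3.45
ee_pos: [0.4781, -0.1296, 0.0413]
orientation: [0.617, 0.614, -1.484]
force: [-0.5, 0.5, 0.7]
grip_width: 0.0939
```

```bash
python3 - <<'E'
from h import *
p,r,s=pose();print(p)
for n in ("scene","top"): cv2.imwrite(f"pics/{n}2.png",manip.grab_frame(n))
crop("pics/scene2.png","pics/s2.png",190,180,330,290,5)
crop("pics/top2.png","pics/t2.png",220,150,360,260,5)
E
```

```text
[ 0.4781 -0.1296  0.0413]
```

View pics/s2.png

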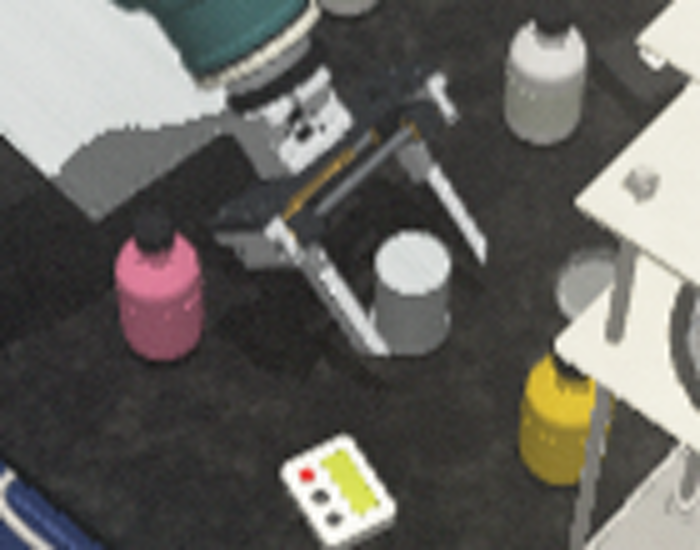

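View pics/t2.png

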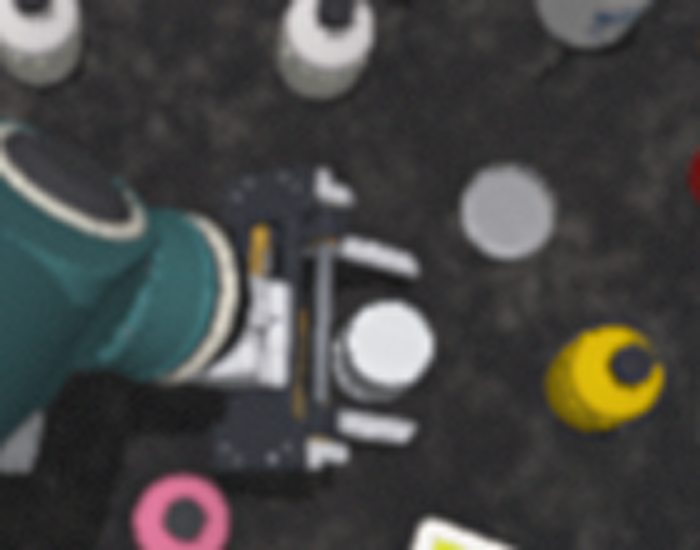

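Emit:
{"fn": "drive_tool", "kwargs": {"series": [0, 0, 0, 0, 0, 0, 0.7, 0, 0, 0, 0, 0, 0, 0.6, 0, 0, 0, 0, 0, 0, 0.5, 0, 0, 0, 0, 0, 0, 0.2, 0, 0, 0, 0, 0, 0, 0.2, 0, 0, 0, 0, 0, 0, 0.2], "squeeze": 18}}

```text
time_s: 4.3
ee_pos: [0.4782, -0.1285, 0.0405]
orientation: [0.614, 0.614, -1.482]
force: [-0.2, 1.0, 1.4]
grip_width: 0.0502
```

```bash
python3 - <<'E'
from h import *
p,r,s=pose()
up=p+[0,0.0,.11]; plan(up,r)
t=np.array([.495,.133,.13]); E=mk(47.2); t=t+E.apply([.002,0,0])
plan(t,E,p0=up,n=11)
print(t, E.inv().apply([0,0,-1]))
E
```

```text
turn total deg [0. 0. 0.] | 0.0 dist 0.11
shift in start axes [-0.0778 -0.      0.0778] shift in end axes [-0.0778 -0.      0.0778]
N 2 turn/row [0. 0. 0.] shift/row [-0.0389 -0.      0.0389]
turn total deg [-0.0042 92.2091  0.0104] | 92.20909874989142 dist 0.2643792439567716
shift in start axes [-0.1705  0.0168 -0.2014] shift in end axes [ 0.2078  0.0168 -0.1626]
N 11 turn/row [-0.0004  8.3826  0.0009] shift/row [ 0.0008  0.0015 -0.0267]
[0.495  0.1345 0.1286] [0.6794 0.     0.7337]
```

Emit:
{"fn": "drive_tool", "kwargs": {"series": [0, 0, 0, -0.02, 0, 0.02, 0.2, 0, 0, 0, -0.03, 0, 0.03, 0.2, 0, 0, 0, -0.0278, 0, 0.0278, 0.2, 0, 8.383, 0, 0.0008, 0.0015, -0.0267, 0.2, 0, 8.383, 0, 0.0008, 0.0015, -0.0267, 0.2, 0, 8.383, 0, 0.0008, 0.0015, -0.0267, 0.2, 0, 8.383, 0, 0.0008, 0.0015, -0.0267, 0.2, 0, 8.383, 0, 0.0008, 0.0015, -0.0267, 0.2, 0, 8.383, 0, 0.0008, 0.0015, -0.0267, 0.2, 0, 8.383, 0, 0.0008, 0.0015, -0.0267, 0.2, 0, 8.383, 0, 0.0008, 0.0015, -0.0267, 0.2, 0, 8.383, 0, 0.0008, 0.0015, -0.0267, 0.2, 0, 8.383, 0, 0.0008, 0.0015, -0.0267, 0.2, 0, 8.383, 0, 0.0008, 0.0015, -0.0267, 0.2, 0, 0, 0, 0, 0, 0, 0.2, 0, 0, 0, 0, 0, 0, 0.2]}}

```text
time_s: 6.3
ee_pos: [0.4947, 0.1335, 0.128]
orientation: [1.783, 1.783, -0.702]
force: [0.8, 0.2, -0.3]
grip_width: 0.0504
```

```bash
python3 - <<'E'
from h import *
p,r,s=pose();print(p,s["joint_pos"],s["grip_width"])
for n in ("scene","top"): cv2.imwrite(f"pics/{n}3.png",manip.grab_frame(n))
crop("pics/scene3.png","pics/s3.png",130,100,330,250,4)
crop("pics/top3.png","pics/t3.png",130,130,330,280,4)
E_=mk(47.2)
plan([.495,.1345,.0277],E_)
E
```

```text
[0.4947 0.1335 0.128 ] [ 0.3123  0.5019 -0.2135  2.0401 -0.912   0.9704  0.794 ] 0.050406086261759825
turn total deg [0.0497 0.1424 0.0176] | 0.1518017020677042 dist 0.10071752300898847
shift in start axes [0.069  0.0003 0.0734] shift in end axes [0.0688 0.0003 0.0736]
N 2 turn/row [0.0248 0.0712 0.0088] shift/row [0.0345 0.0002 0.0367]
```

View pics/s3.png

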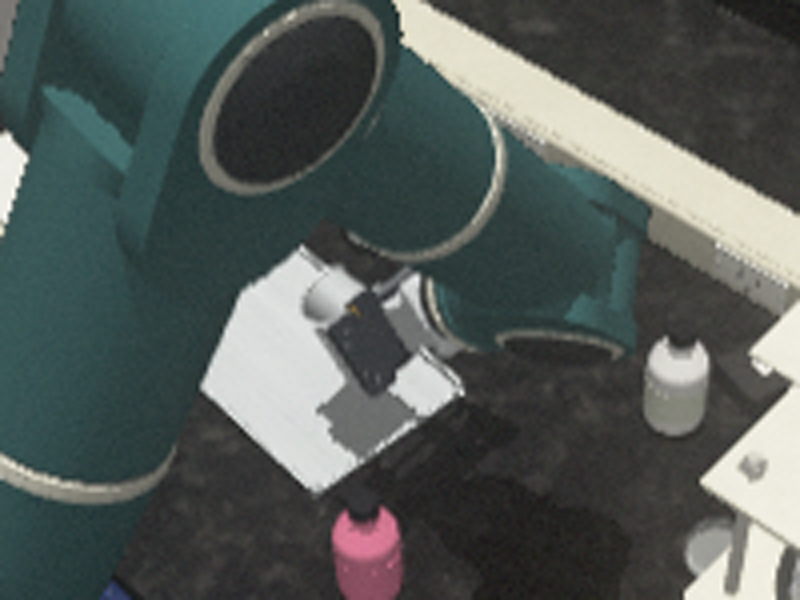

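View pics/t3.png

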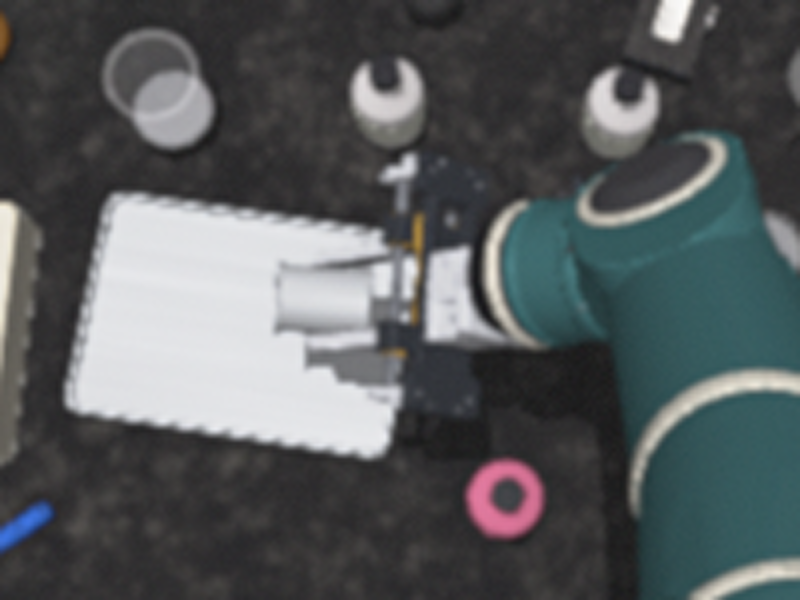

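Emit:
{"fn": "drive_tool", "kwargs": {"series": [0, 0, 0, 0.02, 0, 0.0213, 0.2, 0, 0, 0, 0.02, 0, 0.0213, 0.2, 0, 0, 0, 0.015, 0, 0.0159, 0.2, 0, 0, 0, 0.009, 0, 0.0095, 0.2, 0, 0, 0, 0.004, 0, 0.0043, 0.2, 0, 0, 0, 0, 0, 0, 0.2, 0, 0, 0, 0, 0, 0, 0.2]}}

```text
time_s: 7.28
ee_pos: [0.495, 0.1347, 0.0298]
orientation: [1.785, 1.784, -0.699]
force: [-0.0, -0.3, -1.1]
grip_width: 0.0503
```

Emit:
{"fn": "drive_tool", "kwargs": {"series": [0, 0, 0, 0.0007, 0, 0.0007, 0.2, 0, 0, 0, 0.0007, 0, 0.0007, 0.2, 0, 0, 0, 0, 0, 0, 0.2, 0, 0, 0, 0, 0, 0, 0.2]}}

```text
time_s: 7.78
ee_pos: [0.4947, 0.1348, 0.0273]
orientation: [1.785, 1.785, -0.7]
force: [0.1, -0.8, -1.8]
grip_width: 0.0502
```

Emit:
{"fn": "drive_tool", "kwargs": {"series": [0, 0, 0, 0.0004, 0, 0.0004, 0.2, 0, 0, 0, 0, 0, 0, 0.56, 0, 0, 0, 0, 0, 0, 0.62, 0, 0, 0, 0, 0, 0, 0.8, 0, 0, 0, 0, 0, 0, 1, 0, 0, 0, 0, 0, 0, 1, 0, 0, 0, -0.02, 0, 0, 1, 0, 0, 0, -0.04, 0, 0, 1, 0, 0, 0, -0.05, 0, 0, 1]}}

```text
time_s: 8.9
ee_pos: [0.4942, 0.0538, 0.1021]
orientation: [1.784, 1.787, -0.7]
force: [0.6, -0.5, 0.4]
grip_width: 0.0942
```

```bash
python3 - <<'E'
from h import *
p,r,s=pose();print(p,s["joint_pos"],s["grip_width"])
for n in ("scene","top"): cv2.imwrite(f"pics/{n}4.png",manip.grab_frame(n))
crop("pics/top4.png","pics/t4.png",130,130,330,280,4)
E
```

```text
[0.4942 0.0538 0.1021] [ 0.4103  0.5736 -0.1496  1.9947 -0.8444  1.0461  0.8901] 0.094161532658216
```

View pics/t4.png

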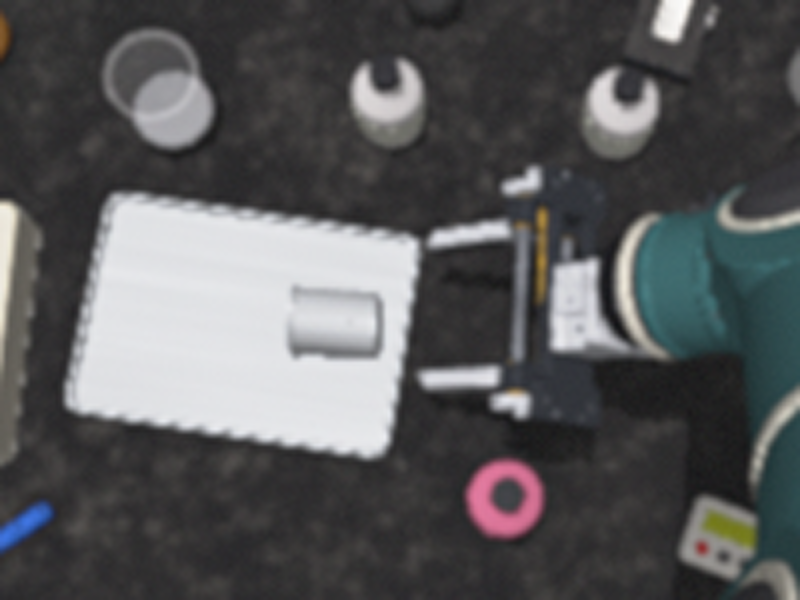

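```bash
python3 - <<'E'
from h import *
for u,v,z in((290,321,.028),(382,322,.028),(336,322,.028),(382,289,.028),(382,357,.028)): print(ray("top",130+(u+.5)/4-.5,130+(v+.5)/4-.5,z))
E
```

```text
[0.4916 0.1745 0.028 ]
[0.4946 0.1004 0.028 ]
[0.4927 0.1374 0.028 ]
[0.5216 0.1022 0.028 ]
[0.4663 0.0986 0.028 ]
```

```bash
python3 - <<'E'
from h import *
p,r,s=pose()
E=mk(-35);x=E.apply([1,0,0]);g=np.array([.493,.147,.0286])+.002*x;pre=g-.12*x
up=p+[0,0,.09];print(g,pre)
plan(up,r);plan(pre+[0,0,.04],E,p0=up); print(E.inv().apply([0,0,-.04]))
E
```

```text
[0.493  0.1459 0.027 ] [0.493  0.2147 0.1253]
turn total deg [0. 0. 0.] | 0.0 dist 0.08999999999999998
shift in start axes [-0.0613  0.0004 -0.0659] shift in end axes [-0.0613  0.0004 -0.0659]
N 2 turn/row [0. 0. 0.] shift/row [-0.0307  0.0002 -0.0329]
turn total deg [ -0.2492 -82.0288  -0.2743] | 82.02961984770195 dist 0.16701989741036322
shift in start axes [ 0.1397 -0.0044 -0.0914] shift in end axes [-0.0711 -0.0035 -0.1511]
N 9 turn/row [-0.0277 -9.1143 -0.0305] shift/row [ 0.007  -0.0004 -0.019 ]
[ 0.0328  0.     -0.0229]
```

Emit:
{"fn": "drive_tool", "kwargs": {"series": [0, 0, 0, -0.0307, 0.0002, -0.0329, 1, 0, 0, 0, -0.0307, 0.0002, -0.0329, 1, 0, -9.114, 0, 0.007, -0.0004, -0.019, 1, 0, -9.114, 0, 0.007, -0.0004, -0.019, 1, 0, -9.114, 0, 0.007, -0.0004, -0.019, 1, 0, -9.114, 0, 0.007, -0.0004, -0.019, 1, 0, -9.114, 0, 0.007, -0.0004, -0.019, 1, 0, -9.114, 0, 0.007, -0.0004, -0.019, 1, 0, -9.114, 0, 0.007, -0.0004, -0.019, 1, 0, -9.114, 0, 0.007, -0.0004, -0.019, 1, 0, -9.114, 0, 0.007, -0.0004, -0.019, 1, 0, 0, 0, 0, 0, 0, 1]}}

```text
time_s: 10.5
ee_pos: [0.4891, 0.222, 0.1601]
orientation: [0.741, 0.754, -1.435]
force: [1.0, 0.1, 0.5]
grip_width: 0.0942
```

```bash
python3 - <<'E'
from h import *
p,r,s=pose();print(p,s["joint_pos"])
plan([.493,.1459,.027],mk(-35))
for n in ("scene","top"): cv2.imwrite(f"pics/{n}5.png",manip.grab_frame(n))
E
```

```text
[0.4891 0.222  0.1601] [-0.6645  0.5647 -0.1003  1.6827  0.4911  1.3792 -0.9681]
turn total deg [0.5077 0.0402 0.0555] | 0.5122919266142155 dist 0.1533423424414615
shift in start axes [ 0.1526  0.0041 -0.014 ] shift in end axes [ 0.1527  0.0039 -0.014 ]
N 3 turn/row [0.1692 0.0134 0.0185] shift/row [ 0.0509  0.0014 -0.0047]
```

View pics/scene5.png

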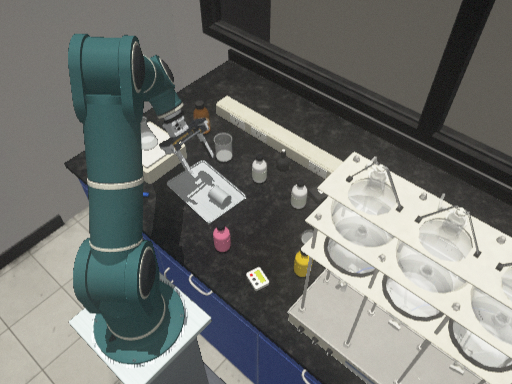

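View pics/top5.png

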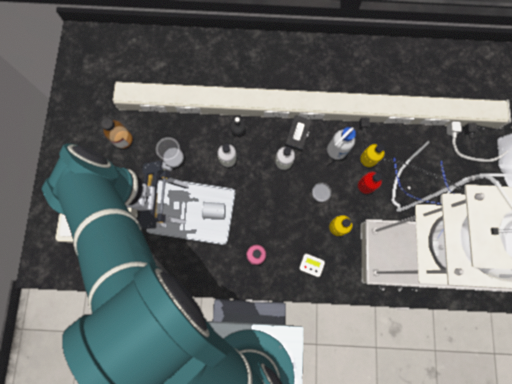

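Emit:
{"fn": "drive_tool", "kwargs": {"series": [0.17, 0, 0, 0.03, 0.0014, -0.0047, 1, 0.17, 0, 0, 0.03, 0.0014, -0.0047, 1, 0.17, 0, 0, 0.03, 0.0011, -0.0046, 1, 0, 0, 0, 0.02, 0, 0, 1, 0, 0, 0, 0, 0, 0, 1]}}

```text
time_s: 11.22
ee_pos: [0.4956, 0.1656, 0.0659]
orientation: [0.759, 0.745, -1.444]
force: [0.8, 0.5, -0.3]
grip_width: 0.094
```

```bash
python3 - <<'E'
from h import *
p,r,s=pose();print(p,s["joint_pos"])
plan([.493,.1459,.027],mk(-35))
for n in ("scene","top"): cv2.imwrite(f"pics/{n}6.png",manip.grab_frame(n))
crop("pics/scene6.png","pics/s6.png",100,80,270,230,4)
crop("pics/top6.png","pics/t6.png",50,130,250,280,4)
E
```

```text
[0.4956 0.1656 0.0659] [-0.6117  0.6532 -0.064   1.7962  0.5497  1.1674 -1.0252]
turn total deg [-0.6429 -0.2011  0.1008] | 0.6811172642579552 dist 0.04369767318636375
shift in start axes [ 0.0432 -0.0026 -0.006 ] shift in end axes [ 0.0432 -0.0026 -0.0062]
N 1 turn/row [-0.6429 -0.2011  0.1008] shift/row [ 0.0432 -0.0026 -0.006 ]
```

View pics/s6.png

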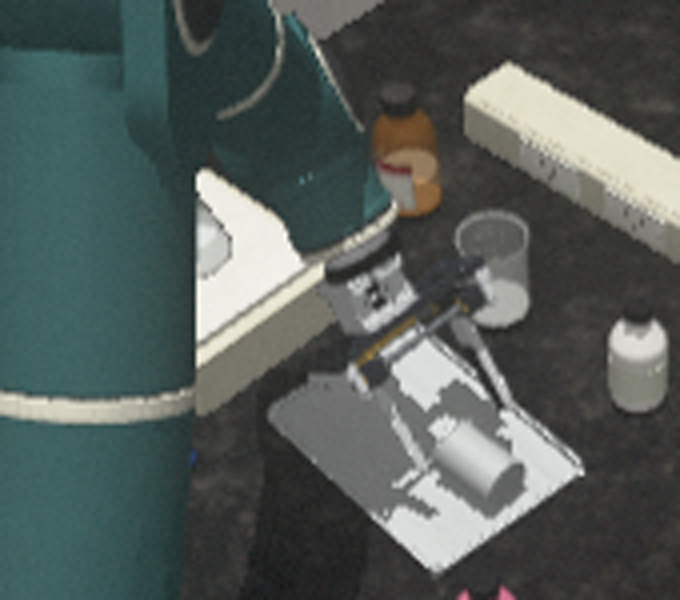

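View pics/t6.png

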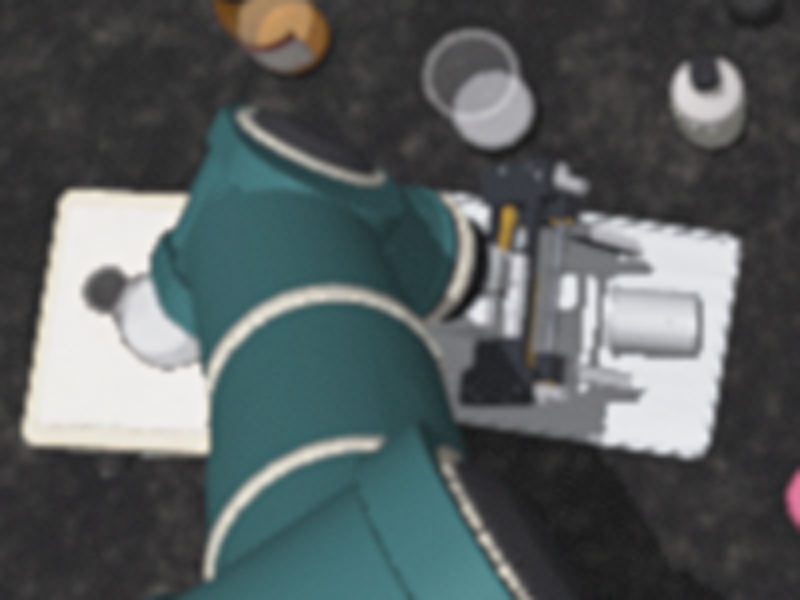

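```bash
cat > kin.py <<'E'
from h import *
from scipy.optimize import least_squares
import itertools
D=[([-1.2375,.4179,-.0103,1.6142,.0047,1.1107,-.053],[.2287,.5813,.2218]),
([-.5457,.0556,.5505,1.9971,-.0326,1.0973,.015],[.4493,-.0221,.2597]),
([-.8139,.4003,.5033,2.0197,.6143,1.135,-.6851],[.4783,-.057,.1988]),
([.3123,.5019,-.2135,2.0401,-.912,.9704,.794],[.4947,.1335,.128]),
([.4103,.5736,-.1496,1.9947,-.8444,1.0461,.8901],[.4942,.0538,.1021]),
([-.6645,.5647,-.1003,1.6827,.4911,1.3792,-.9681],[.4891,.222,.1601]),
([-.6117,.6532,-.064,1.7962,.5497,1.1674,-1.0252],[.4956,.1656,.0659])]
def fk(q,P,s):
    h,L1,L2,L3,o=P[:5];rz=lambda a:R.from_euler('z',a);ry=lambda a:R.from_euler('y',a)
    A=rz(s[0]*q[0]+o)*ry(q[1]);sh=np.array([0,0,h]);el=sh+A.apply([0,0,L1])
    B=A*rz(s[1]*q[2])*ry(q[3]);w=el+B.apply([0,0,L2]);C=B*rz(s[2]*q[4])*ry(q[5])
    return sh,el,w,w+C.apply([0,0,L3])
if __name__=="__main__":
  for s in itertools.product((1,-1),repeat=3):
    f=lambda P:np.concatenate([fk(q,P,s)[3]-p for q,p in D])
    for o in(0,):
      r=least_squares(f,[.36,.5,.47,.38,o]);print(s,r.cost**.5,r.x)
E
python3 kin.py
```

```text
(1, 1, 1) 0.6993209643140142 [-0.2133  0.7423  0.0978  0.2647  0.6866]
(1, 1, -1) 0.6306604193939311 [-0.5842  0.4491  0.0692 -0.4574  0.6322]
(1, -1, 1) 0.6758453370644413 [0.0545 0.6267 0.178  0.3793 0.6748]
(1, -1, -1) 0.5878100770120824 [-0.1965  0.1167  0.2326 -0.5032  0.6628]
(-1, 1, 1) 0.4221915991517272 [-0.5573  0.577   0.1189 -0.3539 -0.0889]
(-1, 1, -1) 0.3991252111710398 [-0.2859  0.9793  0.0899  0.414  -0.011 ]
(-1, -1, 1) 0.1555733840664315 [ 0.1203  0.1568  0.5111 -0.2811 -0.0827]
(-1, -1, -1) 0.020234341947718254 [ 0.3083  0.4839  0.482   0.311  -0.0551]
```

Emit:
{"fn": "drive_tool", "kwargs": {"series": [0, 0, 0, 0.0144, -0.0009, -0.0021, 1, 0, 0, 0, 0.0144, -0.0009, -0.0021, 1, 0, 0, 0, 0.0144, -0.0009, -0.002, 1, 0, 0, 0, 0, 0, 0, 1]}}

```text
time_s: 11.82
ee_pos: [0.4922, 0.1469, 0.0255]
orientation: [0.756, 0.745, -1.443]
force: [-0.0, -0.1, -0.3]
grip_width: 0.094
```

```bash
python3 - <<'E'
from h import *
p,r,s=pose();print(p,s["force"])
plan([.493,.1459,.027],mk(-35))
for n in ("scene","top"): cv2.imwrite(f"pics/{n}7.png",manip.grab_frame(n))
crop("pics/scene7.png","pics/s7.png",150,130,270,230,6)
crop("pics/top7.png","pics/t7.png",150,160,270,260,6)
E
```

```text
[0.4922 0.1469 0.0255] [-0.0249 -0.1009 -0.2645]
turn total deg [-0.4845 -0.1001  0.0967] | 0.5040643774250774 dist 0.001932106645196737
shift in start axes [-0.0007  0.0008  0.0016] shift in end axes [-0.0007  0.0008  0.0017]
N 1 turn/row [-0.4845 -0.1001  0.0967] shift/row [-0.0007  0.0008  0.0016]
```

View pics/s7.png

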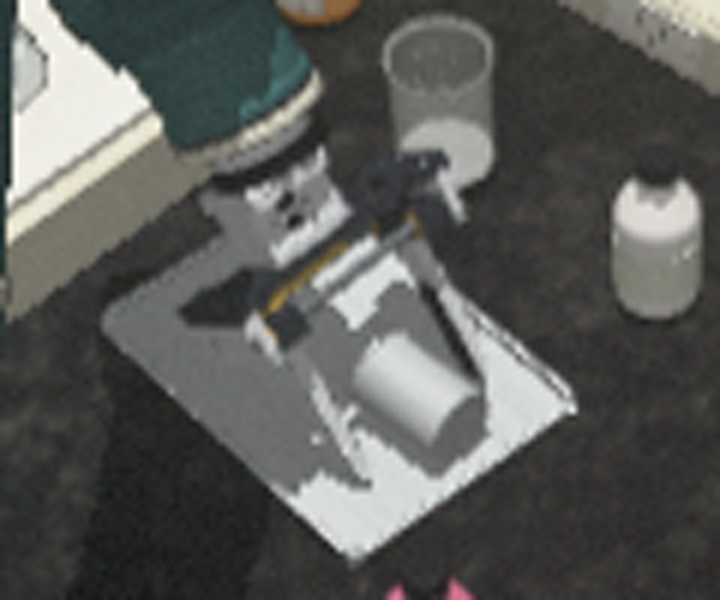

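View pics/t7.png

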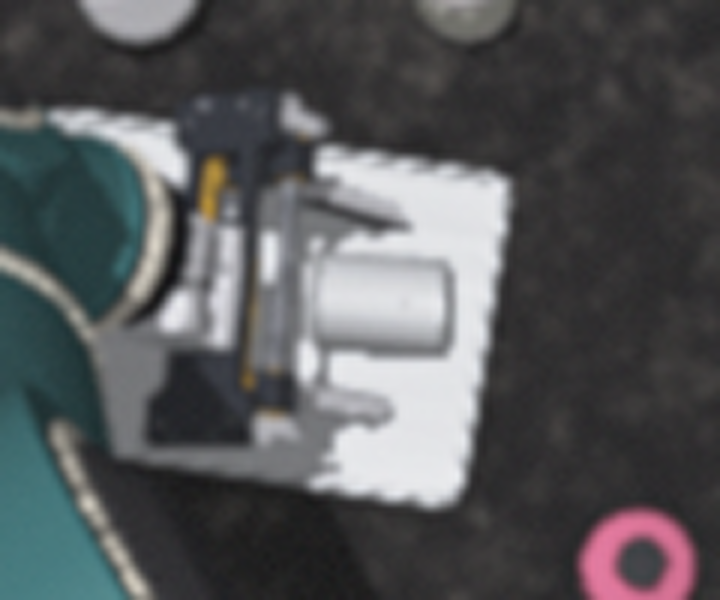

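Emit:
{"fn": "drive_tool", "kwargs": {"series": [-0.5, 0, 0, -0.0007, 0.0008, 0.0012, 0.8, 0, 0, 0, 0, 0, 0, 0.65, 0, 0, 0, 0, 0, 0, 0.57, 0, 0, 0, 0, 0, 0, 0.3, 0, 0, 0, 0, 0, 0, 0.2, 0, 0, 0, 0, 0, 0, 0.2, 0, 0, 0, 0, 0, 0, 0.2], "squeeze": 18}}

```text
time_s: 12.8
ee_pos: [0.4937, 0.1473, 0.0279]
orientation: [0.751, 0.751, -1.437]
force: [0.1, -1.1, -0.0]
grip_width: 0.0498
```

```bash
python3 - <<'E'
from h import *
p,r,s=pose();print(p,s["force"],s["grip_width"])
up=p+[0,0,.10];plan(up,r)
E=mk(52.8);t=np.array([.493,.262,.105])
plan(t,E,p0=up); print(E.inv().apply([0,0,-1]))
E
```

```text
[0.4937 0.1473 0.0279] [ 0.0924 -1.1224 -0.0114] 0.04976968464556561
turn total deg [0. 0. 0.] | 0.0 dist 0.10000000000000002
shift in start axes [-0.0821  0.      0.0571] shift in end axes [-0.0821  0.      0.0571]
N 2 turn/row [0. 0. 0.] shift/row [-0.041   0.      0.0285]
turn total deg [-0.0132 87.6172 -0.0124] | 87.61723390891021 dist 0.11700292298311628
shift in start axes [-0.0468 -0.0007 -0.1073] shift in end axes [ 0.1052 -0.0007 -0.0512]
N 9 turn/row [-0.0015  9.7352 -0.0014] shift/row [ 0.0038 -0.0001 -0.0138]
[0.6046 0.     0.7965]
```

Emit:
{"fn": "drive_tool", "kwargs": {"series": [0, 0, 0, -0.015, 0, 0.0105, 0.2, 0, 0, 0, -0.03, 0, 0.021, 0.2, 0, 0, 0, -0.037, 0, 0.0255, 0.2, 0, 9.735, 0, 0.0038, -0.0001, -0.0138, 0.2, 0, 9.735, 0, 0.0038, -0.0001, -0.0138, 0.2, 0, 9.735, 0, 0.0038, -0.0001, -0.0138, 0.2, 0, 9.735, 0, 0.0038, -0.0001, -0.0138, 0.2, 0, 9.735, 0, 0.0038, -0.0001, -0.0138, 0.2, 0, 9.735, 0, 0.0038, -0.0001, -0.0138, 0.2, 0, 9.735, 0, 0.0038, -0.0001, -0.0138, 0.2, 0, 9.735, 0, 0.0038, -0.0001, -0.0138, 0.2, 0, 9.735, 0, 0.0038, -0.0001, -0.0138, 0.2, 0, 0, 0, 0, 0, 0, 0.2, 0, 0, 0, 0, 0, 0, 0.2]}}

```text
time_s: 14.55
ee_pos: [0.4921, 0.2607, 0.1037]
orientation: [1.829, 1.835, -0.642]
force: [-0.2, -0.2, -0.2]
grip_width: 0.0497
```

```bash
python3 - <<'E'
from h import *
p,r,s=pose();print(p,s["force"],s["grip_width"],s["joint_pos"])
plan([.493,.262,.105],mk(52.8))
for n in ("scene","top"): cv2.imwrite(f"pics/{n}8.png",manip.grab_frame(n))
crop("pics/scene8.png","pics/s8.png",120,100,320,250,4)
crop("pics/top8.png","pics/t8.png",130,130,330,280,4)
E
```

```text
[0.4921 0.2607 0.1037] [-0.2236 -0.1924 -0.2115] 0.04969570385306182 [ 0.608   0.7579 -0.8706  2.0574 -0.6777  0.5596  0.5073]
turn total deg [0.0492 1.4427 0.1668] | 1.4531799462446353 dist 0.002043470859066779
shift in start axes [ 0.0002  0.0009 -0.0018] shift in end axes [ 0.0003  0.0009 -0.0018]
N 1 turn/row [0.0492 1.4427 0.1668] shift/row [ 0.0002  0.0009 -0.0018]
```

View pics/s8.png

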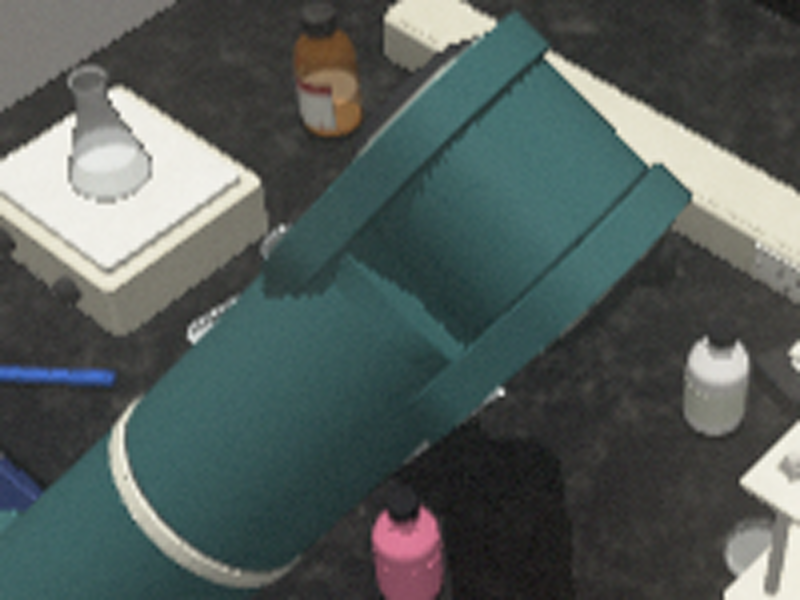

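View pics/t8.png

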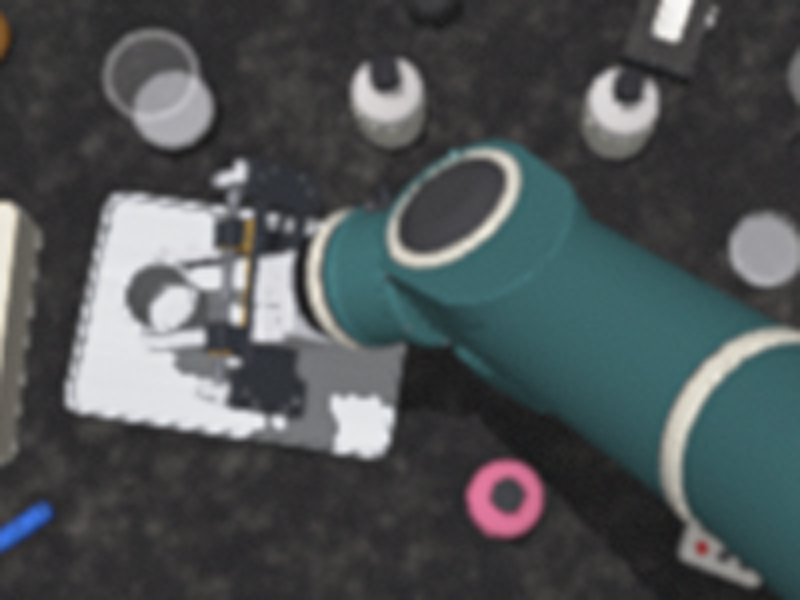

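```bash
python3 - <<'E'
from kin import *
p,r,s=pose()
for x in fk(s["joint_pos"],[.3083,.4839,.482,.311,-.0551],(-1,-1,-1)): print(x)
print(mk(52.8).inv().apply([0,0,-1]))
E
```

```text
[0.     0.     0.3083]
[ 0.2621 -0.2042  0.6601]
[0.4976 0.0254 0.3078]
[0.51   0.2679 0.1135]
[0.6046 0.     0.7965]
```

Emit:
{"fn": "drive_tool", "kwargs": {"series": [0, 0.7, 0, 0, 0, -0.001, 0.2, 0, 0.7, 0, 0, 0.001, -0.001, 0.2, 0, 0, 0, 0.012, 0, 0.016, 0.2, 0, 0, 0, 0.0121, 0, 0.0159, 0.2, 0, 0, 0, 0.006, 0, 0.008, 0.2, 0, 0, 0, 0, 0, 0, 0.2, 0, 0, 0, 0, 0, 0, 0.2]}}

```text
time_s: 15.52
ee_pos: [0.4932, 0.2619, 0.0554]
orientation: [1.849, 1.853, -0.621]
force: [0.0, -0.2, 0.1]
grip_width: 0.0503
```

```bash
python3 - <<'E'
from h import *
p,r,s=pose();print(p,s["force"])
plan([.493,.262,.048],mk(52.8))
f=manip.grab_frame("top"); cv2.imwrite("pics/top9.png",f); crop("pics/top9.png","pics/t9.png",140,170,240,260,7)
E
```

```text
[0.4932 0.2619 0.0554] [ 0.0178 -0.169   0.057 ]
turn total deg [-0.0244 -0.1867  0.1305] | 0.22909863514998194 dist 0.007413525234599985
shift in start axes [ 0.0045 -0.0001  0.0059] shift in end axes [ 0.0046 -0.0002  0.0058]
N 1 turn/row [-0.0244 -0.1867  0.1305] shift/row [ 0.0045 -0.0001  0.0059]
```

View pics/t9.png

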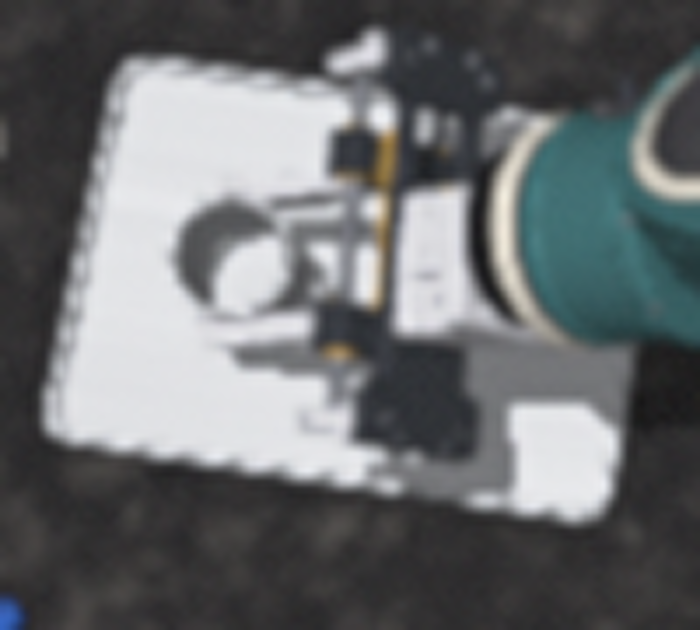

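Emit:
{"fn": "drive_tool", "kwargs": {"series": [0, 0, 0, 0.0018, 0, 0.0024, 0.2, 0, 0, 0, 0, 0, 0, 0.2, 0, 0, 0, 0, 0, 0, 0.2]}}

```text
time_s: 15.95
ee_pos: [0.4929, 0.2618, 0.0518]
orientation: [1.849, 1.853, -0.621]
force: [-0.4, -0.5, -0.9]
grip_width: 0.0501
```

Emit:
{"fn": "drive_tool", "kwargs": {"series": [0, 0, 0, 0.0012, 0, 0.0016, 0.2, 0, 0, 0, 0, 0, 0, 0.2, 0, 0, 0, 0, 0, 0, 0.2]}}

```text
time_s: 16.32
ee_pos: [0.4929, 0.2618, 0.0498]
orientation: [1.849, 1.853, -0.621]
force: [-0.9, -0.4, -1.4]
grip_width: 0.0503
```

Emit:
{"fn": "drive_tool", "kwargs": {"series": [0, 0, 0, 0.0009, 0, 0.0012, 0.2, 0, 0, 0, 0, 0, 0, 0.2, 0, 0, 0, 0, 0, 0, 0.2]}}

```text
time_s: 16.7
ee_pos: [0.4929, 0.2618, 0.0483]
orientation: [1.849, 1.853, -0.621]
force: [0.2, 0.0, -0.4]
grip_width: 0.0502
```

Emit:
{"fn": "drive_tool", "kwargs": {"series": [0, 0, 0, 0.0006, 0, 0.0008, 0.2, 0, 0, 0, 0, 0, 0, 0.2, 0, 0, 0, 0, 0, 0, 0.2]}}

```text
time_s: 17.08
ee_pos: [0.4929, 0.2618, 0.0473]
orientation: [1.849, 1.853, -0.621]
force: [0.1, 1.2, -1.0]
grip_width: 0.0501
```

Emit:
{"fn": "drive_tool", "kwargs": {"series": [0, 0, 0, 0.0006, 0, 0.0008, 0.2, 0, 0, 0, 0, 0, 0, 0.2, 0, 0, 0, 0, 0, 0, 0.2]}}

```text
time_s: 17.45
ee_pos: [0.4929, 0.2617, 0.0463]
orientation: [1.849, 1.853, -0.621]
force: [0.0, 0.2, -0.3]
grip_width: 0.0501
```

Emit:
{"fn": "drive_tool", "kwargs": {"series": [0, 0, 0, 0.0006, 0, 0.0008, 0.2, 0, 0, 0, 0, 0, 0, 0.2, 0, 0, 0, 0, 0, 0, 0.2]}}

```text
time_s: 17.82
ee_pos: [0.4929, 0.2617, 0.0453]
orientation: [1.849, 1.853, -0.621]
force: [-0.1, -0.1, -0.4]
grip_width: 0.0502
```

Emit:
{"fn": "drive_tool", "kwargs": {"series": [0, 0, 0, 0.0006, 0, 0.0008, 0.2, 0, 0, 0, 0, 0, 0, 0.2, 0, 0, 0, 0, 0, 0, 0.2]}}

```text
time_s: 18.2
ee_pos: [0.4929, 0.2617, 0.0443]
orientation: [1.849, 1.853, -0.621]
force: [-0.4, -0.0, -0.3]
grip_width: 0.0504
```

Emit:
{"fn": "drive_tool", "kwargs": {"series": [0, 0, 0, 0.0006, 0, 0.0008, 0.2, 0, 0, 0, 0, 0, 0, 0.2, 0, 0, 0, 0, 0, 0, 0.2]}}

```text
time_s: 18.58
ee_pos: [0.493, 0.2619, 0.044]
orientation: [1.849, 1.854, -0.62]
force: [-1.8, -6.4, 13.3]
grip_width: 0.0505
```

Emit:
{"fn": "drive_tool", "kwargs": {"series": [0, 0, 0, 0.0004, 0, 0.0006, 0.2, 0, 0, 0, 0, 0, 0, 0.2, 0, 0, 0, 0, 0, 0, 0.2]}}

```text
time_s: 18.95
ee_pos: [0.4931, 0.262, 0.0438]
orientation: [1.849, 1.854, -0.619]
force: [-3.7, -11.6, 23.3]
grip_width: 0.0501
```

Emit:
{"fn": "drive_tool", "kwargs": {"series": [0, 0, 0, -0.0008, 0, -0.001, 0.2, 0, 0, 0, 0, 0, 0, 0.2]}}

```text
time_s: 19.2
ee_pos: [0.493, 0.2616, 0.0439]
orientation: [1.849, 1.852, -0.621]
force: [0.5, -2.2, 4.3]
grip_width: 0.0503
```

Emit:
{"fn": "drive_tool", "kwargs": {"series": [0, 0, 0, 0, 0, 0, 0.57, 0, 0, 0, 0, 0, 0, 0.62, 0, 0, 0, 0, 0, 0, 0.8, 0, 0, 0, 0, 0, 0, 1, 0, 0, 0, 0, 0, 0, 1, 0, 0, 0, -0.02, 0, 0, 1, 0, 0, 0, -0.04, 0, 0, 1, 0, 0, 0, -0.05, 0, 0, 1, 0, 0, 0, 0, 0, 0, 1]}}

```text
time_s: 20.32
ee_pos: [0.4948, 0.171, 0.1111]
orientation: [1.851, 1.846, -0.622]
force: [0.2, -0.1, -0.8]
grip_width: 0.0937
```

```bash
python3 - <<'E'
from h import *
p,r,s=pose();print(p,s["force"],s["joint_pos"])
f=manip.grab_frame("top"); cv2.imwrite("pics/top10.png",f); crop("pics/top10.png","pics/t10.png",130,130,330,280,4)
up=p+[0,0,.12];plan(up,r)
# grasp P tool down, jaws along y
p2=np.array([.676,.104,.25]);
for ys in(1,-1):
  Rd=R.from_matrix(np.c_[[0,0,-1],[0,ys,0],np.cross([0,0,-1],[0,ys,0])]); plan(p2,Rd,p0=up,R0=r)
plan(p2,mk(0),p0=up)
E
```

```text
[0.4948 0.171  0.1111] [ 0.1712 -0.0783 -0.7681] [ 0.7667  0.7447 -0.8316  2.0399 -0.6225  0.7205  0.5749]
turn total deg [ 0.0124 -0.0627  0.1226] | 0.13823239855742098 dist 0.12063374719365645
shift in start axes [-0.0741  0.0008 -0.0952] shift in end axes [-0.0742  0.0009 -0.0951]
N 3 turn/row [ 0.0041 -0.0209  0.0409] shift/row [-0.0247  0.0003 -0.0317]
turn total deg [-83.1096 -41.1779 -41.304 ] | 101.53243068730862 dist 0.19407123858622938
shift in start axes [-0.0644  0.1813  0.0251] shift in end axes [-0.0189 -0.067   0.1812]
N 11 turn/row [-7.5554 -3.7434 -3.7549] shift/row [-0.0089  0.0098  0.0151]
turn total deg [ 82.8561 -41.2783  41.1523] | 101.30426278525754 dist 0.19407123858622938
shift in start axes [-0.0644  0.1813  0.0251] shift in end axes [-0.0189  0.067  -0.1812]
N 11 turn/row [ 7.5324 -3.7526  3.7411] shift/row [-0.0002  0.0175 -0.0082]
turn total deg [ -0.0613 -52.9016   0.0272] | 52.90165415964488 dist 0.19407123858622938
shift in start axes [-0.0648  0.1812  0.0251] shift in end axes [-0.0189  0.1812  0.067 ]
N 6 turn/row [-0.0102 -8.8169  0.0045] shift/row [-0.0087  0.0302  0.0082]
```

View pics/t10.png

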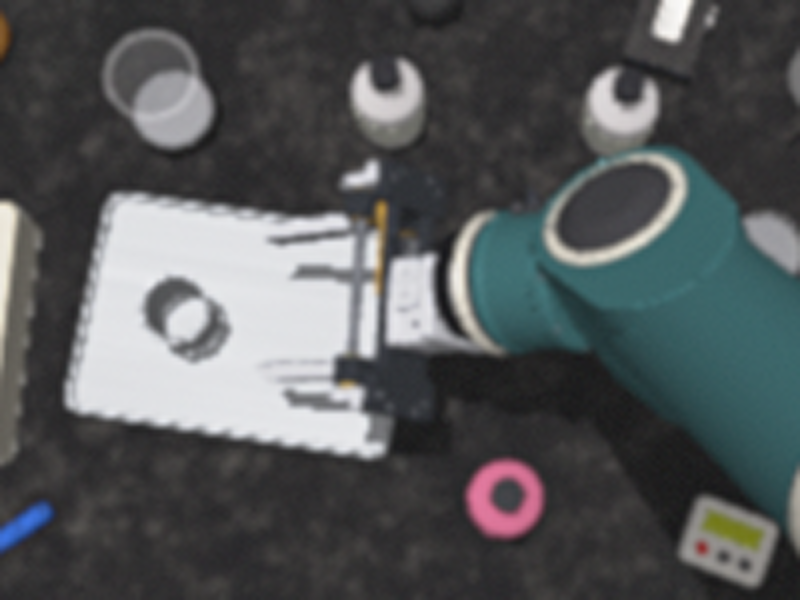

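Emit:
{"fn": "drive_tool", "kwargs": {"series": [0, 0, 0, -0.0371, 0.0004, -0.0476, 1, 0, 0, 0, -0.0371, 0.0004, -0.0476, 1, -7.555, -3.743, -3.755, -0.0089, 0.0098, 0.0151, 1, -7.555, -3.743, -3.755, -0.0089, 0.0098, 0.0151, 1, -7.555, -3.743, -3.755, -0.0089, 0.0098, 0.0151, 1, -7.555, -3.743, -3.755, -0.0089, 0.0098, 0.0151, 1, -7.555, -3.743, -3.755, -0.0089, 0.0098, 0.0151, 1, -7.555, -3.743, -3.755, -0.0089, 0.0098, 0.0151, 1, -7.555, -3.743, -3.755, -0.0089, 0.0098, 0.0151, 1, -7.555, -3.743, -3.755, -0.0089, 0.0098, 0.0151, 1, -7.555, -3.743, -3.755, -0.0089, 0.0098, 0.0151, 1, -7.555, -3.743, -3.755, -0.0089, 0.0098, 0.0151, 1, -7.555, -3.743, -3.755, -0.0089, 0.0098, 0.0151, 1, 0, 0, 0, 0, 0, 0, 1, 0, 0, 0, 0, 0, 0, 1]}}

```text
time_s: 22.25
ee_pos: [0.6751, 0.1059, 0.2479]
orientation: [0.001, 1.576, 0.004]
force: [-0.1, -0.0, 0.4]
grip_width: 0.0942
```

```bash
cat >> h.py <<'E'
RD=R.from_matrix(np.c_[[0,0,-1],[0,1,0],[1,0,0]])
E
python3 - <<'E'
from h import *
p,r,s=pose();print(p,s["force"],s["joint_pos"])
plan([.676,.104,.20],RD)
for n in ("scene","top"): cv2.imwrite(f"pics/{n}11.png",manip.grab_frame(n))
E
```

```text
[0.6751 0.1059 0.2479] [-0.1225 -0.021   0.437 ] [ 0.3127  0.6293 -0.8053  1.398   0.4495  1.3077  1.0596]
turn total deg [ 0.1091 -0.2965 -0.209 ] | 0.3787988421509009 dist 0.047954941057934714
shift in start axes [ 0.0479 -0.0021  0.0011] shift in end axes [ 0.0479 -0.0019  0.0009]
N 1 turn/row [ 0.1091 -0.2965 -0.209 ] shift/row [ 0.0479 -0.0021  0.0011]
```

View pics/scene11.png

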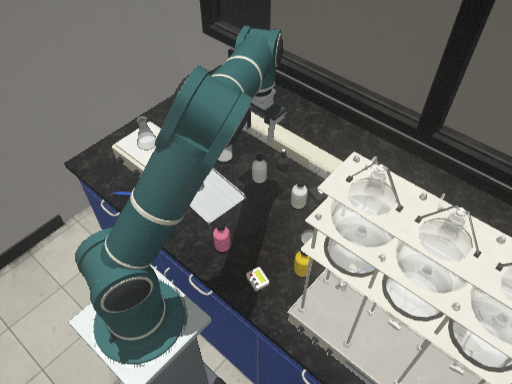

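View pics/top11.png

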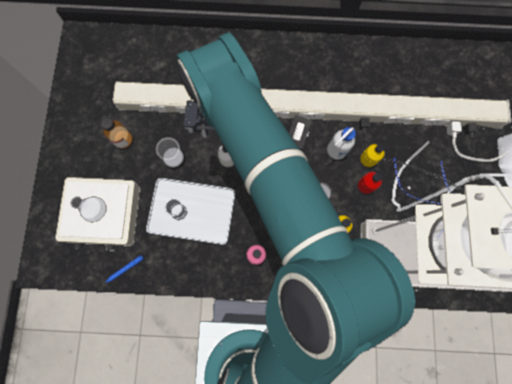

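```bash
python3 - <<'E'
from kin import *
p,r,s=pose()
for x in fk(s["joint_pos"],[.3083,.4839,.482,.311,-.0551],(-1,-1,-1)): print(x)
E
```

```text
[0.     0.     0.3083]
[ 0.2656 -0.1026  0.6996]
[0.6827 0.1031 0.5731]
[0.6813 0.1041 0.2621]
```

Emit:
{"fn": "drive_tool", "kwargs": {"series": [0.1, -0.3, -0.2, 0.048, -0.002, 0.0005, 1, 0, 0, 0, 0.04, 0, 0, 1, 0, 0, 0, 0.04, 0, 0, 1, 0, 0, 0, 0.04, 0, 0, 1, 0, 0, 0, 0.03, 0, 0, 1, 0, 0, 0, 0, 0, 0, 1]}}

```text
time_s: 23.1
ee_pos: [0.6751, 0.1028, 0.0488]
orientation: [-0.001, 1.572, -0.001]
force: [-1.0, -1.2, 0.5]
grip_width: 0.094
```

```bash
python3 - <<'E'
from h import *
p,r,s=pose();print(p,s["force"])
for n in ("scene","top"): cv2.imwrite(f"pics/{n}12.png",manip.grab_frame(n))
crop("pics/scene12.png","pics/s12.png",200,80,340,220,4)
crop("pics/top12.png","pics/t12.png",160,80,300,200,4)
E
```

```text
[0.6751 0.1028 0.0488] [-1.0048 -1.1681  0.469 ]
```

View pics/s12.png

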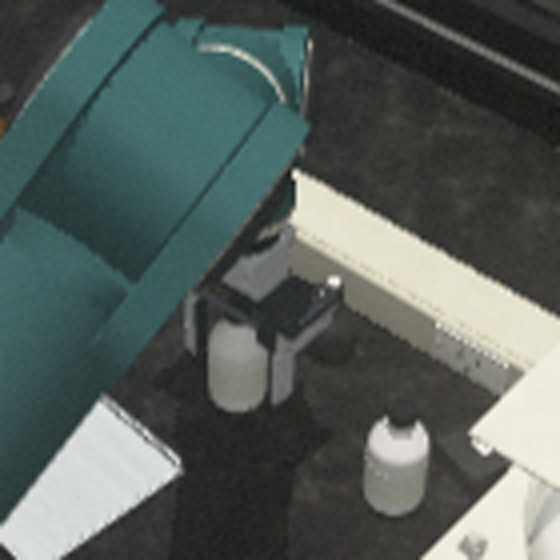

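View pics/t12.png

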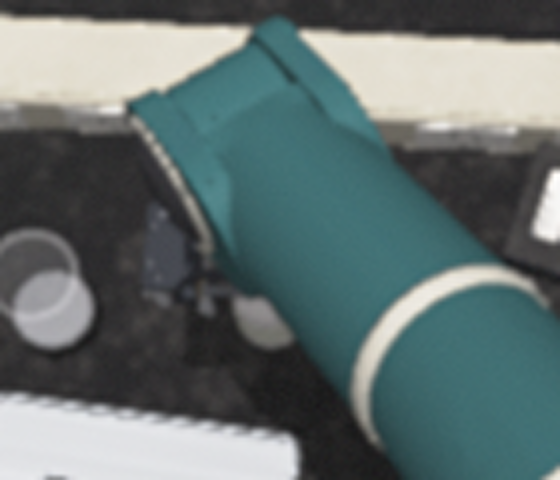

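Emit:
{"fn": "drive_tool", "kwargs": {"series": [0, 0, 0, 0, 0, 0, 0.8, 0, 0, 0, 0, 0, 0, 0.7, 0, 0, 0, 0, 0, 0, 0.63, 0, 0, 0, 0, 0, 0, 0.4, 0, 0, 0, 0, 0, 0, 0.3, 0, 0, 0, 0, 0, 0, 0.3, 0, 0, 0, 0, 0, 0, 0.3], "squeeze": 30}}

```text
time_s: 24.08
ee_pos: [0.6766, 0.1048, 0.0515]
orientation: [-0.002, 1.568, 0.002]
force: [0.1, 6.3, 5.7]
grip_width: 0.0557
```

Emit:
{"fn": "drive_tool", "kwargs": {"series": [0, 0, 0, -0.01, 0, 0, 0.3, 0, 0, 0, -0.02, 0, 0, 0.3, 0, 0, 0, 0, 0, 0, 0.3, 0, 0, 0, 0, 0, 0, 0.3, 0, 0, 0, 0, 0, 0, 0.3]}}

```text
time_s: 24.7
ee_pos: [0.6761, 0.1037, 0.0806]
orientation: [-0.003, 1.569, 0.001]
force: [-0.1, 0.6, -5.3]
grip_width: 0.0556
```

```bash
python3 - <<'E'
from h import *
F=[]
for i in range(6):
    manip.grab_frame("top"); p,r,s=pose(); F.append(s["force"])
print(p,np.array(F)[:,2],s["grip_width"],s["ft_torque"])
E
```

```text
[0.6763 0.104  0.0809] [-5.2668 -4.8129 -4.9024 -4.6962 -5.827  -4.7321] 0.05557498933564226 [-0.0013  0.0039  0.029 ]
```

```bash
python3 - <<'E'
from h import *
p,r,s=pose()
plan([.49,.145,.13],RD,p0=p+[0,0,.05])
E
```

```text
turn total deg [0.1265 0.1327 0.0548] | 0.19139729746750692 dist 0.19076750493125336
shift in start axes [ 0.0004  0.0415 -0.1862] shift in end axes [ 0.0009  0.041  -0.1863]
N 4 turn/row [0.0316 0.0332 0.0137] shift/row [ 0.0001  0.0103 -0.0466]
```

Emit:
{"fn": "drive_tool", "kwargs": {"series": [0, 0, 0, -0.02, 0, 0, 0.3, 0, 0, 0, -0.03, 0, 0, 0.3, 0, 0, 0, 0, 0.004, -0.017, 0.3, 0, 0, 0, 0, 0.0075, -0.034, 0.3, 0, 0, 0, 0, 0.009, -0.04, 0.3, 0, 0, 0, 0, 0.009, -0.04, 0.3, 0, 0, 0, 0, 0.0075, -0.034, 0.3, 0, 0, 0, 0, 0.0045, -0.0213, 0.3, 0, 0, 0, 0, 0, 0, 0.3, 0, 0, 0, 0, 0, 0, 0.3]}}

```text
time_s: 26.25
ee_pos: [0.4908, 0.145, 0.1314]
orientation: [-0.002, 1.567, 0.001]
force: [1.0, 0.6, -4.5]
grip_width: 0.0554
```

```bash
python3 - <<'E'
from kin import *
p,r,s=pose();print(p,s["force"],s["grip_width"])
for x in fk(s["joint_pos"],[.3083,.4839,.482,.311,-.0551],(-1,-1,-1)): print(x)
plan([.49,.145,.062],RD)
for n in ("scene","top"): cv2.imwrite(f"pics/{n}13.png",manip.grab_frame(n))
E
```

```text
[0.4908 0.145  0.1314] [ 1.0016  0.6287 -4.5206] 0.055401287313289686
[0.     0.     0.3083]
[ 0.1976 -0.0845  0.7418]
[0.4967 0.1548 0.4492]
[0.4979 0.1544 0.1382]
turn total deg [0.1074 0.2354 0.0639] | 0.266480117511703 dist 0.06943974321945826
shift in start axes [ 0.0694  0.0001 -0.0011] shift in end axes [ 0.0694 -0.     -0.0008]
N 2 turn/row [0.0537 0.1177 0.032 ] shift/row [ 0.0347  0.     -0.0005]
```

View pics/scene13.png

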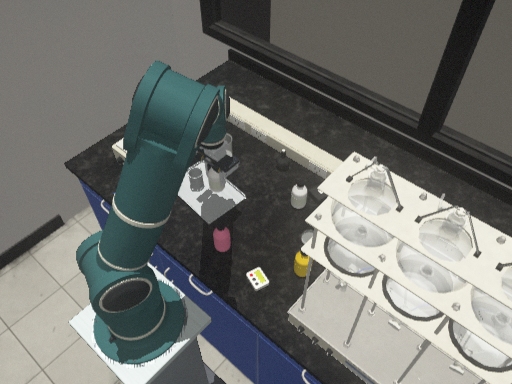

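View pics/top13.png

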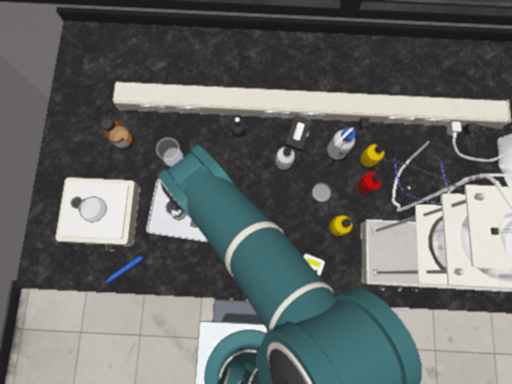

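Bottle hangs upright over the tray with the beaker beside it. Lowering.

Emit:
{"fn": "drive_tool", "kwargs": {"series": [0.1, 0.2, 0, 0.025, 0, -0.0004, 0.3, 0, 0, 0, 0.025, 0, -0.0004, 0.3, 0, 0, 0, 0.015, 0, 0, 0.3, 0, 0, 0, 0.006, 0, 0, 0.3, 0, 0, 0, 0, 0, 0, 0.3, 0, 0, 0, 0, 0, 0, 0.3]}}

```text
time_s: 27.1
ee_pos: [0.4895, 0.1451, 0.0602]
orientation: [-0.001, 1.571, -0.0]
force: [0.1, -0.2, -5.1]
grip_width: 0.0554
```

Emit:
{"fn": "drive_tool", "kwargs": {"series": [0, 0, 0, 0.003, 0, 0, 0.3, 0, 0, 0, 0, 0, 0, 0.3, 0, 0, 0, 0, 0, 0, 0.3]}}

```text
time_s: 27.48
ee_pos: [0.4891, 0.145, 0.0566]
orientation: [-0.001, 1.572, -0.0]
force: [-0.6, -0.4, -5.1]
grip_width: 0.0556
```

Emit:
{"fn": "drive_tool", "kwargs": {"series": [0, 0, 0, 0.0015, 0, 0, 0.3, 0, 0, 0, 0, 0, 0, 0.3, 0, 0, 0, 0, 0, 0, 0.3]}}

```text
time_s: 27.85
ee_pos: [0.4891, 0.145, 0.055]
orientation: [-0.001, 1.572, -0.0]
force: [-1.0, -0.1, -5.1]
grip_width: 0.0557
```

Emit:
{"fn": "drive_tool", "kwargs": {"series": [0, 0, 0, 0.001, 0, 0, 0.3, 0, 0, 0, 0, 0, 0, 0.3, 0, 0, 0, 0, 0, 0, 0.3]}}

```text
time_s: 28.22
ee_pos: [0.4891, 0.145, 0.054]
orientation: [-0.001, 1.572, -0.0]
force: [0.0, 0.1, -5.2]
grip_width: 0.0554
```

Emit:
{"fn": "drive_tool", "kwargs": {"series": [0, 0, 0, 0.001, 0, 0, 0.3, 0, 0, 0, 0, 0, 0, 0.3, 0, 0, 0, 0, 0, 0, 0.3]}}

```text
time_s: 28.6
ee_pos: [0.4892, 0.1451, 0.0534]
orientation: [-0.001, 1.571, -0.001]
force: [-3.1, -1.6, 6.0]
grip_width: 0.0557
```

Emit:
{"fn": "drive_tool", "kwargs": {"series": [0, 0, 0, 0.0008, 0, 0, 0.3, 0, 0, 0, 0, 0, 0, 0.3, 0, 0, 0, 0, 0, 0, 0.3]}}

```text
time_s: 28.98
ee_pos: [0.4893, 0.1452, 0.0533]
orientation: [-0.002, 1.571, -0.001]
force: [-8.7, -2.6, 23.4]
grip_width: 0.0557
```

Emit:
{"fn": "drive_tool", "kwargs": {"series": [0, 0, 0, -0.0008, 0, 0, 0.3, 0, 0, 0, 0, 0, 0, 0.3, 0, 0, 0, 0, 0, 0, 0.63, 0, 0, 0, 0, 0, 0, 0.7, 0, 0, 0, 0, 0, 0, 0.85, 0, 0, 0, 0, 0, 0, 1, 0, 0, 0, 0, 0, 0, 1, 0, 0, 0, -0.02, 0, 0, 1, 0, 0, 0, -0.04, 0, 0, 1, 0, 0, 0, -0.05, 0, 0, 1, 0, 0, 0, -0.055, 0, 0, 1, 0, 0, 0, 0, 0, 0, 1]}}

```text
time_s: 30.48
ee_pos: [0.4906, 0.146, 0.2227]
orientation: [-0.001, 1.565, 0.0]
force: [0.0, -1.0, -1.5]
grip_width: 0.094
```

```bash
python3 - <<'E'
from h import *
p,r,s=pose();print(p,s["force"],s["joint_pos"])
R2=R.from_matrix(np.c_[[0,0,-1],[.366,.93,0],[.93,-.366,0]])
plan([.36,.02,.42],RD)
E
```

```text
[0.4906 0.146  0.2227] [ 0.0188 -0.9788 -1.4771] [ 0.4371  0.3385 -0.9441  1.8718  0.313   1.0823  0.9429]
turn total deg [0.0357 0.3107 0.0307] | 0.3142031133011763 dist 0.26809927412254836
shift in start axes [-0.198  -0.1261 -0.1296] shift in end axes [-0.1973 -0.126  -0.1306]
N 5 turn/row [0.0071 0.0621 0.0061] shift/row [-0.0395 -0.0252 -0.026 ]
```

Emit:
{"fn": "drive_tool", "kwargs": {"series": [0, 0, 0, -0.04, -0.02, -0.005, 1, 0, 0, 0, -0.04, -0.04, -0.01, 1, 0, 0, 0, -0.03, -0.05, -0.02, 1, 0, 0, 0, -0.02, -0.05, -0.02, 1, 0, 0, 0, 0, 0, 0, 1, 0, 0, 0, 0, 0, 0, 1]}}

```text
time_s: 31.22
ee_pos: [0.4342, -0.0141, 0.3483]
orientation: [-0.002, 1.572, -0.001]
force: [-0.9, 0.4, 0.0]
grip_width: 0.0941
```

```bash
python3 - <<'E'
from h import *
p,r,s=pose();print(p,s["force"])
for n in ("scene","top"): cv2.imwrite(f"pics/{n}14.png",manip.grab_frame(n))
crop("pics/scene14.png","pics/s14.png",130,100,330,250,4)
crop("pics/top14.png","pics/t14.png",130,120,330,270,4)
E
```

```text
[ 0.4342 -0.0141  0.3483] [-0.8764  0.4168  0.0431]
```

View pics/s14.png

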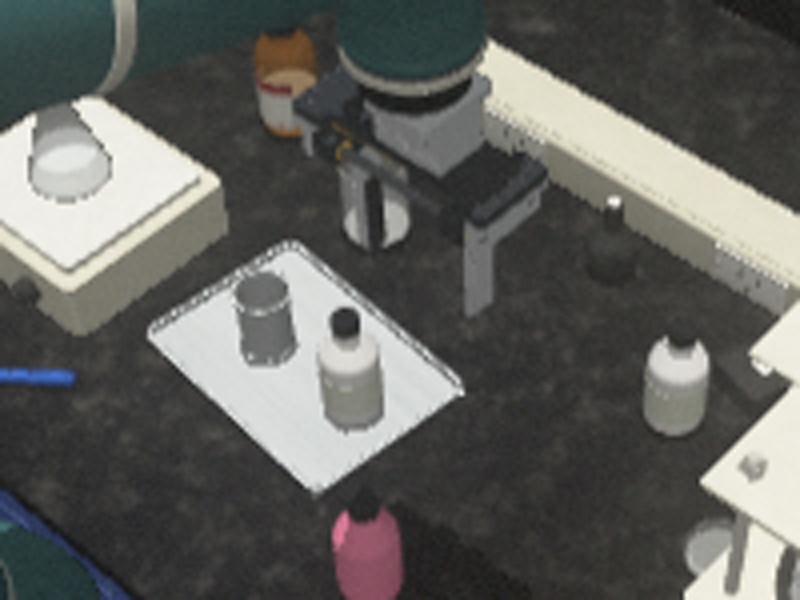

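View pics/t14.png

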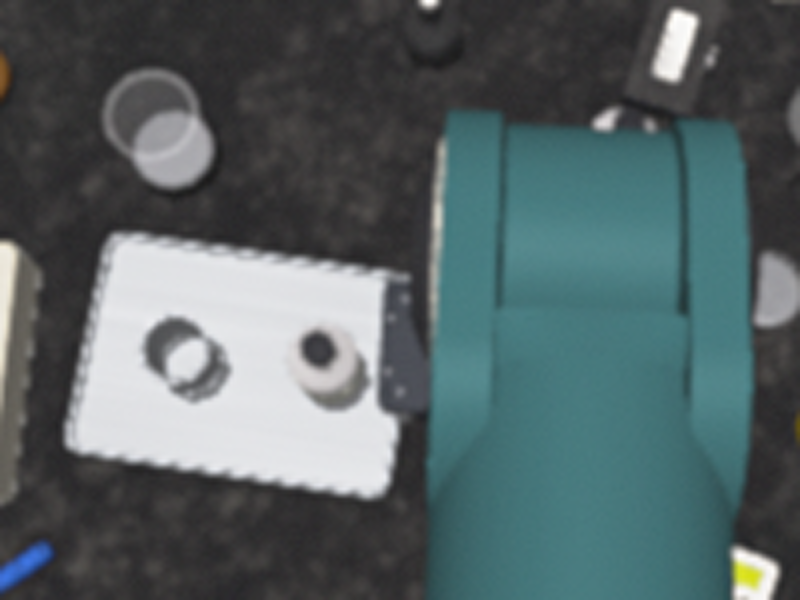

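```bash
python3 -c "
from workcell import manip
print(manip.hand_in())"
```

```text
the job is handed in; nothing more can be done
None
```

The tray is laid out: the small steel beaker stands mouth-up on it and the full bottle stands upright beside it. I handed the job in at about 31 s of the 72 s allowed; the hand-in reports no verdict.

- **Beaker:** I laid it on its side in the tray, gripped it again, turned it up and set it down at about x 0.493, y 0.262.
- **Bottle:** The first white bottle I lifted pulled about 5 N (roughly 500 g), so it is the full one. It stands at about x 0.489, y 0.145. I did not lift the other white bottle; it still stands on the bench.
- **Last pictures:** Beaker and bottle stand upright and clear of each other inside the tray, with the gripper open and well away from both. The things in view looked undisturbed. In the last top view the arm hid the pink bottle and partly hid the second white bottle, the timer and the petri dish. The side view taken with it showed the pink bottle and the second white bottle standing.
- **Forces:** At each set-down the upward push read about 23 N; I backed off before opening the jaws. No check failed.

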